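# Lock the tube rack on its strut with a T-bolt

### The job

Stop the tube rack from creeping along the slotted strut: take the winged T-bolt from its block, lower its hammer head lengthwise into the strut's slot clear of the rack, and slide it along the slot until its collar meets the sprung buffer plate on the end of the rack's tongue and pushes it about half-way in, without bottoming it. There push the bolt down gently against the sprung strip inside the strut until the head is below the lips, give it a quarter turn either way and let go, so that the head springs up and is caught square across the slot under both lips, still pressing the buffer lightly. Never lean hard on the rack or the strut, and leave the other things where they are.

Things in the scene. Friction and masses are not known exactly. Their poses are not given: they have to be found in the camera images.
- bolt_mid (a point): Winged T-bolt, upright, 62.5 mm tall, 0.12 kg; point on its axis, 31.25 mm above its underside. Upward: steel hammer head 30 (own x) x 15 x 6 mm; shank 12 mm across, 8.5 long; black collar 26 mm across, 14.5 to 32.5 mm up; wing to grip 34 (own x) x 12 mm, 32.5 to 62.5 mm up. Wing and head parallel. Starts 7 mm deep in a block pocket (0.5 mm play), wing along the block's x.
- rail: Slotted aluminium strut fixed on the bench, 300 mm long (own x, slot along it), 41 wide, 41 tall; origin at the centre of its underside, z up. Its slot, open upward, is 17 mm wide between two lips 6 mm thick (35 to 41 mm above the bench); the channel below is 37 mm wide, so the T-bolt's head turns freely there. The rack covers its +x end.
- strip (a joint): Sprung steel strip in the strut: 0 = up, its top level with the underside of the lips; grows (m) as it is pressed down, at most 0.012. Pushes up with 3.6 N at 0 and 0.6 N more per mm. Head below the lips: over 0.006; bolt's collar on the strut's top (hard stop): 0.0085; head caught under the lips: 0.006.
- rack: White tube rack, fixed; its tall part (109 mm) stands 130 mm from the origin. A grey tongue from it lies along the strut with a steel buffer plate (36 mm wide, top 55 mm above the bench) on its end. The tongue is clamped at a different length each time, not measured: the buffer's face lies 0 to 30 mm along own x from the origin. Origin at bench level on the slot's centre line; x = the strut's x.
- block: Grey plastic block 75 x 170 x 16 mm, fixed, origin at the centre of its underside; two pockets at own y = -45 and +45 mm, 7 mm deep: one holds the T-bolt, the other the spare knob.
- spare_mid (a point): Spare clamp knob with a round stub and a round domed top 34 mm in diameter (no wing, no hammer head), 54 mm tall, in the block's other pocket; point on its axis half-way up. Leave it.
- reagent: White reagent bottle, 60 mm in diameter, 130 mm tall, origin under its centre. Leave it.
- jar: Amber jar, 52 mm in diameter, 60 mm tall, origin under its centre. Leave it.
- washer: Steel washer, 40 mm in diameter, 6 mm thick, lying on the bench. Leave it.
- spanner: Steel spanner 150 mm long, lying on the bench. Leave it.
- marker: White marker pen 110 mm long, 14 mm thick, lying on the bench. Leave it.
- rack_post (a point): Point on the near face of the rack's tall part, above the strut, where the tongue comes out. The tongue reaches 100 to 130 mm from here towards the T-bolt's side (the strut's -x). The buffer plate on its end is sprung: 10 mm of travel, 1.5 N at first touch and 0.7 N more per mm (8.5 N when bottomed). The bolt's collar (13 mm radius) meets it, coming in the strut's +x with its head in the slot.
Things that resemble listed ones, but are neither listed nor needed, are in the scene too. Leave any yellow look-alike of the part that bears bolt_mid alone.

How it is judged:
By the outcome, as a careful person would: the job done as asked, in the order asked, and still so for the second after the job is handed in, with the robot touching nothing.
It also fails if it takes over 67 s, if anything falls off the work surface, if the arm or the gripper's body presses on something with over 40 N, if the wrist force passes 120 N, or if a joint passes its speed limit or range.

### The arm

A 6-joint arm with a two-finger parallel gripper is mounted at the origin on the work surface. World frame = base frame: x ahead of the robot, y to its left, z up, the work surface at z = 0. Lengths are in m, angles in rad, forces in N, time in s.
With the tool pointing down it reaches from about 0.35 to 0.975 m from the base axis. Payload 4.9 kg.
Tool frame: the origin (TCP) lies at the very end of the fingers, on their centre line; the grasp point (between the pads) lies 19 mm behind it (manip.hold_point_z is the distance from the TCP to the grasp point, in m); z points along the fingers, x is the direction in which the jaws open and shut, and the axes are right-handed (so a half turn about z gives the same grasp; the last joint's range is limited). The gripper opens to 85 mm and grips with 20 to 120 N. Pads are 22 mm wide; open, the fingers measure 114 mm over their backs; the gripper's body (76 mm by 85 mm) begins 54 mm behind the grasp point. The pads swing forward as they close: fully open they stand 13 mm farther back than shut.
Start: joints at [1.209, 0.053, 1.613, -0, 1.476, -0.119], TCP at [0.15, 0.607, 0.196] pointing down, gripper open.
Joint ranges: [-3.01, 3.01], [-1.01, 2.22], [0.06, 2.58], [-1.02, 4.17], [0.09, 2.62], [-3.14, 3.14]. Speed limits (rad/s): [2.57, 2.57, 3.14, 3.14, 3.14, 3.14].

### API

Orientations are given as a unit quaternion [w, x, y, z].
In Python, from plant import manip gives the robot as it stands.
- The arm moves only by the shell command python3 -m handwheel 'ROWS' [OPENING]. ROWS is JSON, a list of rows, each an object of numbers: "dx", "dy", "dz": the shift along the tool's x, y, z in m; "ax", "ay", "az": the turn, a rotation vector about the tool's x, y, z in rad. In form: [{"dx": .., "dy": .., "dz": .., "ax": .., "ay": .., "az": ..}, ...]. A call has 1 to 5 rows; each row is the pose to reach, as a shift and turn from the pose commanded when the call began, along the tool's axes at that moment; what a row does not reach only later rows make up. A row lasts 1/8 s, in which the tool goes at most 62.5 mm and 10.7 degrees, less where a joint would pass 70% of its speed; a pose out of reach is approached as far as the arm can. A call with a gripper value outside its range is refused whole. OPENING is the closure in counts, from 0 (fully open) to 255 (shut), set as the call begins (- or left out, the last holds). The fingers move at their own pace and stop on an object; the grip force is fixed at half the most. Time passes only in rows, so rows that repeat a pose let the fingers close. It gives the time, the measured TCP pose, the force and the opening at its end, in the units of the state.
- manip.state(): the state, without advancing time (a new reading comes with each control period).
- manip.grab_frame(name): name is "side" or "top" or "wrist"; returns a dict with "image" (480x640x3 uint8, blue, green, red), "z_map" (480x640 float32, m along the optical axis (not along the pixel's ray), 0 where there is no reading), "K" (3x3 intrinsics, pixels), "xyz" and "rotation" of the camera in the world. Camera axes: x right, y up, looking along -z (the intrinsics and any distortion apply to the point x, -y, -z); pixel columns grow to the right and rows downward; lengths in m; the calibration is good to about 2 mm. A picture is of the moment at which its call begins.
- manip.job_done(): hands the job in, once; it reports no verdict.
The state is a dict: "time": time; "joint_pos": joint angles; "joint_vel": joint speeds; "joint_efforts": joint torques, N m; "tool_pos": TCP position; "tool_rot": TCP orientation; "contact_force": force on the tool from outside, world axes, zero at the start; "ft_torque": the same for the moment, N m; "gripper_width": opening from 0.0 (shut) to 1.0 (fully open).
Only numpy, scipy, OpenCV 4.12 (cv2) and the standard library are available. Lean on these libraries where they do the work, as an engineer would, in place of code of your own. Each camera call takes 0.05 s, during which the arm holds its last target.

## Working session

There is one attempt and no reset: what is moved stays moved. The work goes in short steps, Python scripts to look and compute and a shell command to move; the robot and the scene stay as the last step left them, time stands still between calls to the robot, and variables do not carry over. Pictures are saved under pics/ and viewed, and the job is handed in when it is done.

```bash
ls; mkdir -p pics; python3 - <<'E'
from plant import manip
import cv2
print(manip.state())
for n in ("side","top","wrist"):
    f=manip.grab_frame(n); cv2.imwrite(f"pics/{n}0.png",f["image"]); print(n,f["K"],f["xyz"],f["rotation"],[k for k in f])
print(manip.hold_point_z)
E
```

```text
pics
{'time': 0.0, 'joint_pos': array([ 1.20901314e+00,  5.33653082e-02,  1.61430960e+00,  2.46948128e-05,
        1.47596314e+00, -1.19024766e-01]), 'joint_vel': array([-1.58034676e-04, -1.79047293e-04, -2.19332197e-04, -8.95547337e-04,
       -4.80061459e-05, -1.75126687e-03]), 'joint_efforts': array([ 2.62727852e-03, -3.93672502e+01, -3.70187473e+01,  5.53565189e-05,
        6.78362310e-03,  1.02606222e-06]), 'tool_pos': array([0.14999883, 0.60602133, 0.19434852]), 'tool_rot': array([ 5.19668101e-04,  7.87522086e-01,  6.16285581e-01, -8.80908771e-04]), 'contact_force': array([-0.0978281 , -0.1708986 , -0.24209994]), 'ft_torque': array([-0.00834621,  0.05610683,  0.01545485]), 'gripper_width': 0.9987269670941471}
side [[441.24241375   0.         317.38554833]
 [  0.         441.24241375 238.51172363]
 [  0.           0.           1.        ]] [ 0.46676843 -0.75078293  0.7352928 ] [ 0.91472619  0.39945439 -0.02559253 -0.055292  ] ['image', 'z_map', 'K', 'xyz', 'rotation']
top [[509.06610774   0.         322.55532651]
 [  0.         509.06610774 240.43579462]
 [  0.           0.           1.        ]] [ 0.51238179 -0.00780874  1.09440784] [-0.70534226 -0.01111091  0.03084372  0.7081084 ] ['image', 'z_map', 'K', 'xyz', 'rotation']
wrist [[392.12162364   0.         317.24188291]
 [  0.         392.12162364 236.21479359]
 [  0.           0.           1.        ]] [0.07624717 0.62506391 0.37239618] [ 0.77836377 -0.11965325 -0.09175085  0.60943804] ['image', 'z_map', 'K', 'xyz', 'rotation']
0.0187
```

View pics/top0.png

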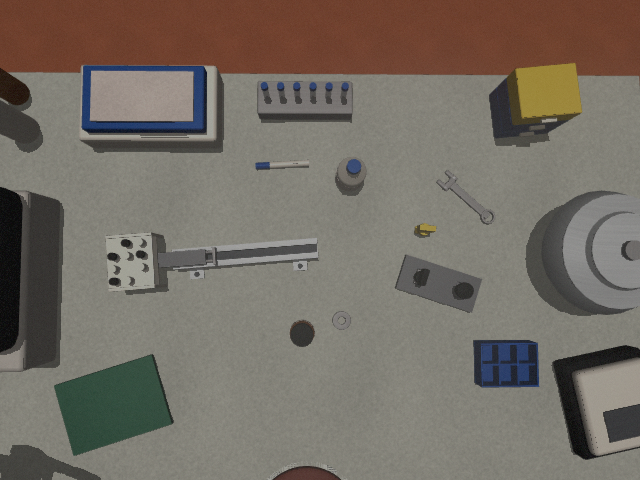

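View pics/side0.png

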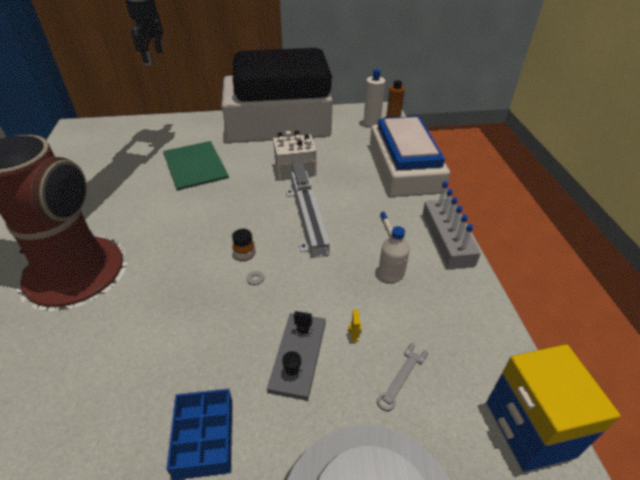

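View pics/wrist0.png

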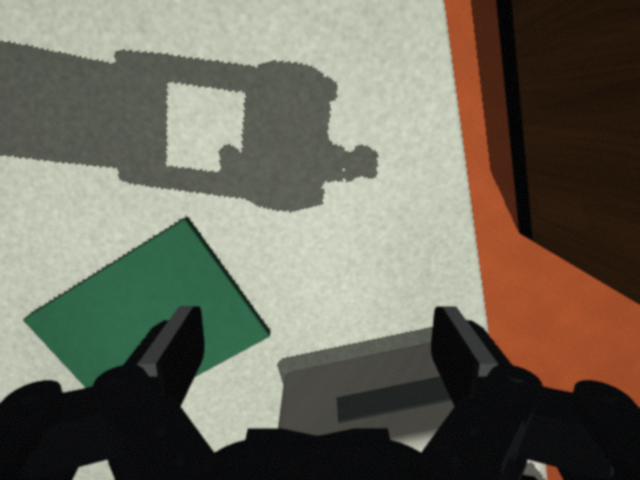

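```bash
cat > h.py <<'E'
import numpy as np, cv2
from scipy.spatial.transform import Rotation as R
def rot(q): return R.from_quat([q[1],q[2],q[3],q[0]])
def ray(f,u,v):
    K=f["K"]; d=np.array([(u-K[0,2])/K[0,0],-(v-K[1,2])/K[1,1],-1.0])
    return rot(f["rotation"]).apply(d)
def onz(f,u,v,z):
    d=ray(f,u,v); c=np.array(f["xyz"]); return c+d*(z-c[2])/d[2]
def proj(f,p):
    q=rot(f["rotation"]).inv().apply(np.array(p)-f["xyz"]); K=f["K"]
    return K[0,0]*q[0]/-q[2]+K[0,2], K[1,1]*-q[1]/-q[2]+K[1,2]
def zp(f,u,v):
    return np.array(f["xyz"])+ray(f,u,v)*f["z_map"][int(v),int(u)]
E
python3 - <<'E'
from plant import manip
import cv2,pickle
fs={n:manip.grab_frame(n) for n in("top","side")}
pickle.dump(fs,open("f0.pkl","wb"))
def crop(n,x0,y0,w,h,s,o): cv2.imwrite(o,cv2.resize(fs[n]["image"][y0:y0+h,x0:x0+w],None,fx=s,fy=s,interpolation=cv2.INTER_CUBIC))
crop("top",100,210,230,100,3.4,"pics/a1.png")
crop("top",385,210,110,110,5.4,"pics/a2.png")
crop("side",255,290,130,120,5,"pics/a3.png")
E
```

```text
(no output)
```

View pics/a1.png

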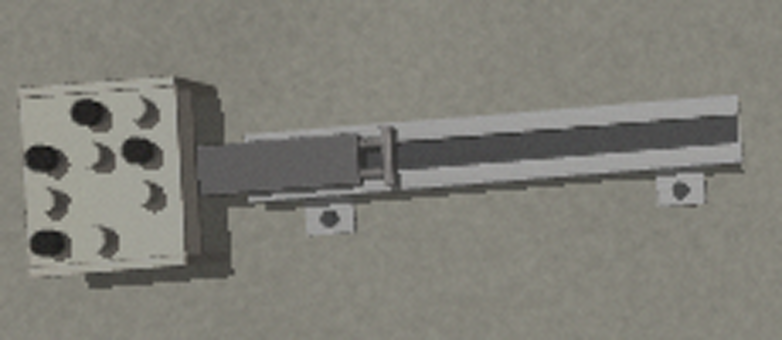

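View pics/a2.png

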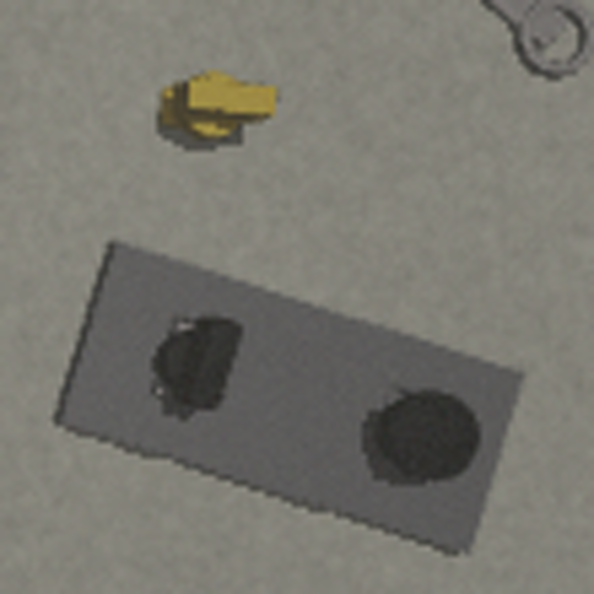

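View pics/a3.png

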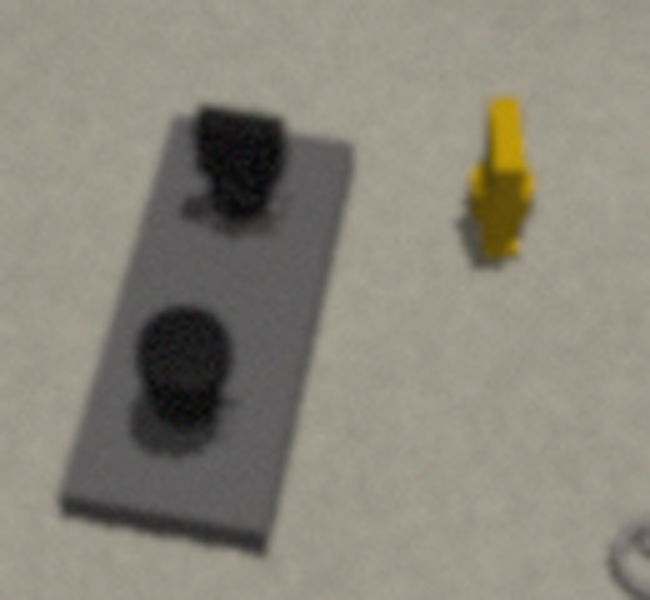

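```bash
cat > m.py <<'E'
import pickle,numpy as np,cv2
from h import *
fs=pickle.load(open("f0.pkl","rb"))
f=fs["top"]
v,u=np.mgrid[0:480,0:640]; K=f["K"]; z=f["z_map"]
P=np.stack([(u-K[0,2])/K[0,0],-(v-K[1,2])/K[1,1],-np.ones_like(z)],-1)*z[...,None]
P=rot(f["rotation"]).apply(P.reshape(-1,3)).reshape(480,640,3)+f["xyz"]
np.save("P.npy",P)
def reg(x0,y0,x1,y1,a,b):
    m=np.zeros((480,640),bool); m[y0:y1,x0:x1]=True
    return m&(P[...,2]>a)&(P[...,2]<b)&(z>0)
def rect(m,name,zz=None):
    p=P[m]; 
    if zz is not None:
        uu=np.argwhere(m)[:,::-1]; p=np.array([onz(f,a,b,zz) for a,b in uu])
    r=cv2.minAreaRect((p[:,:2]*1000).astype(np.float32)); print(name,m.sum(),"zmed",np.median(P[m][:,2]).round(4),r)
print("bench",np.median(P[300:330,200:260,2]))
rect(reg(385,240,495,320,.010,.024),"block",.016)
for a in (.05,.06,.066): rect(reg(400,255,440,295,a,.09),"bolt>%g"%a)
rect(reg(440,275,485,310,.05,.09),"spare")
rect(reg(175,230,330,280,.036,.047),"rail")
rect(reg(175,230,330,280,.049,.07),"tongue")
rect(reg(205,235,230,280,.049,.07),"buf")
rect(reg(100,225,170,300,.09,.13),"rack")
E
python3 m.py
```

```text
bench -0.001503074240629454
block 2328 zmed 0.0147 ((484.8377685546875, -284.0572204589844), (170.97731018066406, 75.05175018310547), 71.80120849609375)
bolt>0.05 132 zmed 0.0694 ((498.8830261230469, -241.6654052734375), (12.760791778564453, 33.68674850463867), 72.17388916015625)
bolt>0.06 112 zmed 0.0702 ((498.9134216308594, -241.6751708984375), (12.760791778564453, 33.6229248046875), 72.17388916015625)
bolt>0.066 104 zmed 0.0703 ((499.0893859863281, -241.73175048828125), (12.760791778564453, 33.253273010253906), 72.17388916015625)
spare 226 zmed 0.0599 ((470.4838562011719, -327.2110290527344), (30.654436111450195, 32.98501205444336), 0.1807224005460739)
rail 1445 zmed 0.0393 ((549.3712768554688, 120.57806396484375), (41.199859619140625, 294.90106201171875), 4.471707820892334)
tongue 519 zmed 0.0527 ((542.4829711914062, 223.0106964111328), (34.88777160644531, 82.49095916748047), 2.5126795768737793)
buf 86 zmed 0.0524 ((544.0056762695312, 192.20748901367188), (34.75870132446289, 21.271055221557617), 1.2211507558822632)
rack 594 zmed 0.1062 ((529.2634887695312, 342.6520690917969), (92.1976547241211, 70.04827880859375), 4.622282981872559)
```

```bash
cat >> h.py <<'E'
def delta(target,yaw_deg,st=None):
    "target TCP (m) and jaw-yaw (deg, tool x direction), tool down -> row numbers in current tool frame"
    from plant import manip
    st=st or manip.state(); Rc=rot(st["tool_rot"])
    c,s=np.cos(np.radians(yaw_deg)),np.sin(np.radians(yaw_deg))
    Rt=R.from_matrix(np.array([[c,s,0],[s,-c,0],[0,0,-1]]).T)
    d=Rc.inv().apply(np.array(target)-st["tool_pos"]); a=(Rc.inv()*Rt).as_rotvec()
    x=Rc.as_matrix()[:,0]
    print("now",st["tool_pos"].round(4),"yaw",np.degrees(np.arctan2(x[1],x[0])).round(2),"tilt",Rc.as_matrix()[:2,2].round(4),"F",st["contact_force"].round(1),"w",round(st["gripper_width"],3),"j6",st["joint_pos"][5].round(2),"t",round(st["time"],2))
    print("row d",d.round(4),"a",a.round(4),"rows",max(np.linalg.norm(d)/.0625,np.degrees(np.linalg.norm(a))/10.7).round(1))
E
python3 - <<'E'
exec(open("m.py").read().split("print(\"bench\"")[0])
m=reg(225,230,325,280,.036,.047)
C=[];W=[];G=[]
for c in range(228,316):
    r=np.where(m[:,c])[0]
    if len(r)<4: continue
    a,b=onz(f,c,r.min()-.5,.041),onz(f,c,r.max()+.5,.041)
    C.append((a+b)/2);W.append(np.linalg.norm(a-b))
    g=np.setdiff1d(np.arange(r.min(),r.max()),r)
    if len(g)>2: G.append((onz(f,c,g.min()-.5,.041)+onz(f,c,g.max()+.5,.041))/2)
for n,Q in(("outer",C),("slot",G)):
    Q=np.array(Q)[:,:2]; p=np.polyfit(Q[:,1],Q[:,0],1); print(n,len(Q),p,np.degrees(np.arctan(-p[0])),"x at y=.15:",np.polyval(p,.15),"rms",np.std(Q[:,0]-np.polyval(p,Q[:,1])))
print(np.mean(W))
for r in range(244,268,3): print(r,P[r,200:224,2].round(3)*1000)
cs=[onz(f,c,255,.041) for c in(317,318)];print(cs)
from h import *
delta((.42,.22,.2),71.8)
E
```

```text
outer 88 [-0.07877956  0.55868656] 4.504433214908544 x at y=.15: 0.5468696209960873 rms 0.0005782979266197241
slot 88 [-0.08071019  0.55890581] 4.614350898330366 x at y=.15: 0.5467992828513921 rms 0.001852571122721935
0.04088497574862958
244 [ 1. -1. -1. -2. -3. -3. -2.  1. -5. -4.  3. -6. -4. -4. -1.  2. -3. -4.
 -1.  1. -3. -4. -1. -2.]
247 [35. 41. 40. 39. 38. 42. 36. 39. 37. 38. 36. 38. 54. 53. 52. 41. 39. 40.
 40. 42. 39. 38. 42. 43.]
250 [  53.   54.   54.   51.   53. 1094.   36.   38.   42.   42.   47.   48.
   53.   52.   55.   45.   38.   41.   42.   41.   41.   40.   41.   39.]
253 [56. 55. 52. 51. 51. 48. 50. 43. 49. 33. 33. 28. 53. 51. 52. 52. 35. 34.
 34. 32. 33. 35. 32. 35.]
256 [  49.   54.   54.   54.   54.   50.   42.   33.   34.   31.   35.   34.
   55.   51.   54.   50.   31. 1094.   34.   34.   31.   34.   33.   34.]
259 [55. 56. 52. 55. 51. 53. 44. 30. 50. 47. 49. 47. 50. 57. 56. 53. 46. 36.
 28. 32. 34. 34. 37. 33.]
262 [  50.   50.   55.   55.   49.   51.   45.   39.   41.   39.   38.   39.
   40.   50.   55.   54.   46.   36.   37. 1094.   37.   40.   41.   38.]
265 [39. 38. 40. 40. 40. 41. 38. 40. 38. 39. 39. 40. 42. 40. 41. 41. 42. 40.
 41. 43. 43. 42. 40. 33.]
[array([ 0.54476713, -0.0257307 ,  0.041     ]), array([ 0.54475909, -0.02780057,  0.041     ])]
now [0.1501 0.6063 0.195 ] yaw 76.09 tilt [-0.0003 -0.001 ] F [ 0.7 -0.4 -0.5] w 1.002 j6 -0.12 t 0.25
row d [-0.3101  0.3548 -0.0047] a [-0.      0.001   0.0748] rows 7.5
```

```bash
python3 -c "
import pickle;from h import *
f=pickle.load(open('f0.pkl','rb'))['top']
for u,v in((215.8,248),(215.8,255),(216.3,262)): print(onz(f,u,v,.055))"
R='{"dx":-0.31,"dy":0.355,"dz":-0.005,"az":0.075}'
python3 -m handwheel '[{"dx":-0.31,"dy":0.355,"dz":-0.005,"az":0.075},{"dx":-0.31,"dy":0.355,"dz":-0.005,"az":0.075},{"dx":-0.31,"dy":0.355,"dz":-0.005,"az":0.075},{"dx":-0.31,"dy":0.355,"dz":-0.005,"az":0.075},{"dx":-0.31,"dy":0.355,"dz":-0.005,"az":0.075}]' 0
python3 -c "
from h import *
delta((.499,-.242,.15),71.8)"
```

```text
[0.55936411 0.18015694 0.055     ]
[0.54513494 0.18004816 0.055     ]
[0.53092454 0.17893041 0.055     ]
now [0.1501 0.6063 0.195 ] yaw 76.09 tilt [-0.0003 -0.001 ] F [ 0.7 -0.4 -0.5] w 1.002 j6 -0.12 t 0.25
row d [-0.7395  0.5426  0.0457] a [-0.      0.001   0.0748] rows 14.7invalid input at $[0]: expected keys dx, dy, dz, ax, ay, az
```

```bash

python3 -m handwheel '[{"dx":-0.31,"dy":0.355,"dz":-0.005,"ax":0,"ay":0,"az":0.075},{"dx":-0.31,"dy":0.355,"dz":-0.005,"ax":0,"ay":0,"az":0.075},{"dx":-0.31,"dy":0.355,"dz":-0.005,"ax":0,"ay":0,"az":0.075},{"dx":-0.31,"dy":0.355,"dz":-0.005,"ax":0,"ay":0,"az":0.075},{"dx":-0.31,"dy":0.355,"dz":-0.005,"ax":0,"ay":0,"az":0.075}]' 0
python3 -c "
from h import *
delta((.499,-.242,.15),71.8)"
```

```text
time: 0.88
tool_pos: [0.3301, 0.3489, 0.199]
tool_rot: [0.0, 0.81, 0.587, 0.0]
contact_force: [1.3, -0.1, -0.9]
gripper_width: 1.001
now [0.3301 0.3489 0.199 ] yaw 71.82 tilt [0.0007 0.0003] F [ 1.3 -0.1 -0.9] w 1.001 j6 -0.6 t 0.88
row d [-0.5087  0.3448  0.0489] a [ 0.0005 -0.0005  0.0004] rows 9.9
```

```bash

python3 -m handwheel '[{"dx":-0.49,"dy":0.335,"dz":0.01,"ax":0,"ay":0,"az":0},{"dx":-0.49,"dy":0.335,"dz":0.01,"ax":0,"ay":0,"az":0},{"dx":-0.49,"dy":0.335,"dz":0.01,"ax":0,"ay":0,"az":0},{"dx":-0.49,"dy":0.335,"dz":0.01,"ax":0,"ay":0,"az":0},{"dx":-0.49,"dy":0.335,"dz":0.01,"ax":0,"ay":0,"az":0}]' 0
python3 -c "
from h import *
delta((.499,-.242,.15),71.8)"
```

```text
time: 1.5
tool_pos: [0.4164, 0.0485, 0.1939]
tool_rot: [0.0, 0.81, 0.586, 0.001]
contact_force: [1.0, 0.9, 0.6]
gripper_width: 1.003
now [0.4164 0.0485 0.1939] yaw 71.79 tilt [0.0014 0.0001] F [1.  0.9 0.6] w 1.003 j6 -1.32 t 1.5
row d [-0.2502  0.1691  0.044 ] a [ 0.0013 -0.0005 -0.0001] rows 4.9
```

```bash

python3 -m handwheel '[{"dx":-0.24,"dy":0.165,"dz":0.02,"ax":0,"ay":0,"az":0},{"dx":-0.24,"dy":0.165,"dz":0.02,"ax":0,"ay":0,"az":0},{"dx":-0.24,"dy":0.165,"dz":0.02,"ax":0,"ay":0,"az":0},{"dx":-0.24,"dy":0.165,"dz":0.02,"ax":0,"ay":0,"az":0},{"dx":-0.24,"dy":0.165,"dz":0.02,"ax":0,"ay":0,"az":0}]' 0
python3 -m handwheel '[{"dx":0,"dy":0,"dz":0,"ax":0,"ay":0,"az":0}]' 0
python3 - <<'E'
from h import *
from plant import manip
f=manip.grab_frame("wrist"); cv2.imwrite("pics/w1.png",f["image"])
import pickle; pickle.dump(f,open("w1.pkl","wb"))
delta((.499,-.242,.15),71.8)
E
```

```text
time: 2.12
tool_pos: [0.498, -0.2318, 0.1732]
tool_rot: [-0.0, 0.811, 0.585, -0.0]
contact_force: [-0.9, 0.5, -0.6]
gripper_width: 1.001
time: 2.25
tool_pos: [0.4978, -0.2313, 0.1729]
tool_rot: [-0.001, 0.811, 0.585, -0.0]
contact_force: [-0.9, 1.0, 0.0]
gripper_width: 1.001
now [ 0.4977 -0.2298  0.1731] yaw 71.68 tilt [-0.0011  0.0011] F [-0.2  1.3 -0. ] w 1.001 j6 -1.82 t 2.3
row d [-0.0112  0.0051  0.0231] a [-0.0014 -0.0007 -0.0021] rows 0.4
```

View pics/w1.png

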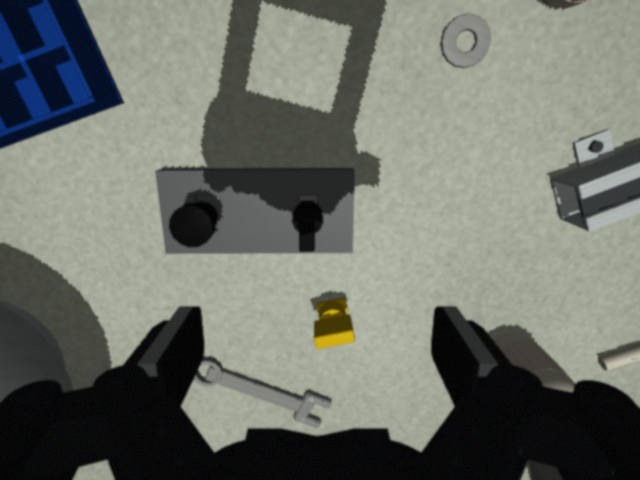

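```bash

python3 -m handwheel '[{"dx":-0.011,"dy":0.005,"dz":0.035,"ax":0,"ay":0,"az":0},{"dx":-0.011,"dy":0.005,"dz":0.073,"ax":0,"ay":0,"az":0},{"dx":-0.011,"dy":0.005,"dz":0.073,"ax":0,"ay":0,"az":0},{"dx":-0.011,"dy":0.005,"dz":0.073,"ax":0,"ay":0,"az":0}]' 0
python3 - <<'E'
from h import *
from plant import manip
f=manip.grab_frame("wrist"); cv2.imwrite("pics/w2.png",f["image"])
import pickle; pickle.dump(f,open("w1.pkl","wb"))
delta((.499,-.242,.046),71.8)
print(proj(f,(.499,-.242,.0715)),proj(f,manip.state()["tool_pos"]),f["xyz"])
E
```

```text
time: 2.8
tool_pos: [0.5, -0.2407, 0.1023]
tool_rot: [0.001, 0.81, 0.587, 0.0]
contact_force: [0.5, -0.1, 0.4]
gripper_width: 1.001
now [ 0.5005 -0.2411  0.103 ] yaw 71.85 tilt [ 0.0029 -0.0018] F [ 1.1 -0.2 -0.4] w 1.0 j6 -1.84 t 2.85
row d [-0.0012 -0.0014  0.057 ] a [0.0033 0.0008 0.0009] rows 0.9
(np.float64(314.22556858791825), np.float64(253.78586327940303)) (np.float64(316.2746926580269), np.float64(278.09107279868977)) [ 0.42735393 -0.21640373  0.28004402]
```

View pics/w2.png

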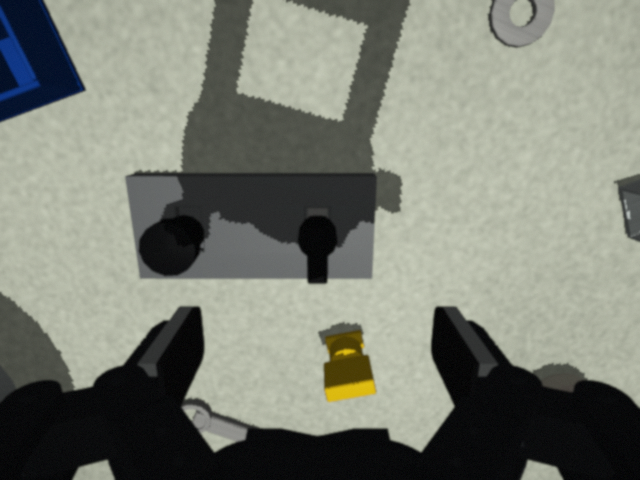

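```bash

python3 -m handwheel '[{"dx":0,"dy":-0.002,"dz":0.03,"ax":0.003,"ay":0,"az":0},{"dx":0,"dy":-0.002,"dz":0.055,"ax":0.003,"ay":0,"az":0},{"dx":0,"dy":-0.002,"dz":0.055,"ax":0.003,"ay":0,"az":0},{"dx":0,"dy":-0.002,"dz":0.055,"ax":0.003,"ay":0,"az":0}]' 0
python3 - <<'E'
from h import *
from plant import manip
f=manip.grab_frame("wrist"); cv2.imwrite("pics/w3.png",f["image"])
delta((.499,-.242,.047),71.8)
E
```

```text
time: 3.35
tool_pos: [0.4987, -0.2412, 0.048]
tool_rot: [0.0, 0.81, 0.586, -0.0]
contact_force: [-0.6, -0.5, 0.3]
gripper_width: 0.998
now [ 0.4989 -0.2413  0.0482] yaw 71.8 tilt [ 0.0004 -0.0012] F [-0.8 -0.3  0.3] w 0.998 j6 -1.84 t 3.4
row d [-0.0006  0.0003  0.0012] a [0.0008 0.001  0.    ] rows 0.0
```

View pics/w3.png

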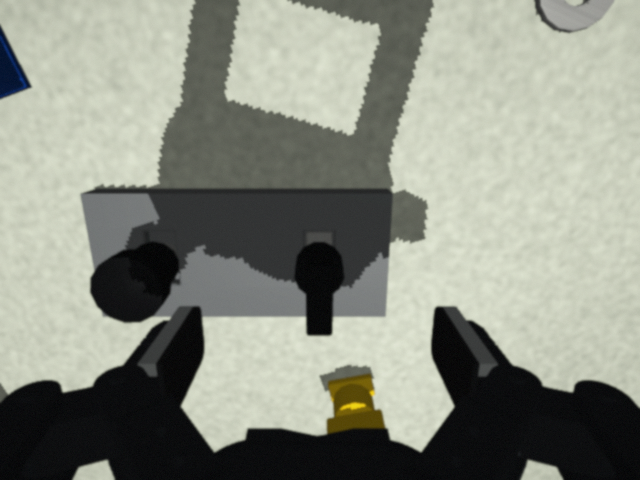

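```bash

python3 -m handwheel '[{"dx":0,"dy":0,"dz":0.001,"ax":0,"ay":0,"az":0},{"dx":0,"dy":0,"dz":0.001,"ax":0,"ay":0,"az":0},{"dx":0,"dy":0,"dz":0.001,"ax":0,"ay":0,"az":0},{"dx":0,"dy":0,"dz":0.001,"ax":0,"ay":0,"az":0},{"dx":0,"dy":0,"dz":0.001,"ax":0,"ay":0,"az":0}]' 255
python3 -m handwheel '[{"dx":0,"dy":0,"dz":0,"ax":0,"ay":0,"az":0},{"dx":0,"dy":0,"dz":0,"ax":0,"ay":0,"az":0},{"dx":0,"dy":0,"dz":0,"ax":0,"ay":0,"az":0}]' 255
```

```text
time: 4.03
tool_pos: [0.4973, -0.2405, 0.0446]
tool_rot: [-0.001, 0.81, 0.586, -0.001]
contact_force: [0.3, -0.1, 0.4]
gripper_width: 0.002
time: 4.4
tool_pos: [0.4973, -0.2405, 0.0446]
tool_rot: [-0.001, 0.81, 0.586, -0.001]
contact_force: [-0.0, 0.1, 1.0]
gripper_width: 0.003
```

```bash

python3 - <<'E'
from h import *
from plant import manip
f=manip.grab_frame("wrist"); cv2.imwrite("pics/w4.png",f["image"])
g=manip.grab_frame("side"); cv2.imwrite("pics/s4.png",cv2.resize(g["image"][230:400,240:400],None,fx=3.5,fy=3.5))
delta((.499,-.242,.047),71.8)
E
```

```text
now [ 0.4974 -0.2405  0.0447] yaw 71.79 tilt [-0.0028  0.0009] F [ 0.2 -0.  -0.1] w 0.004 j6 -1.84 t 4.5
row d [-0.0009  0.002  -0.0023] a [-0.003   0.0001 -0.0001] rows 0.1
```

View pics/w4.png

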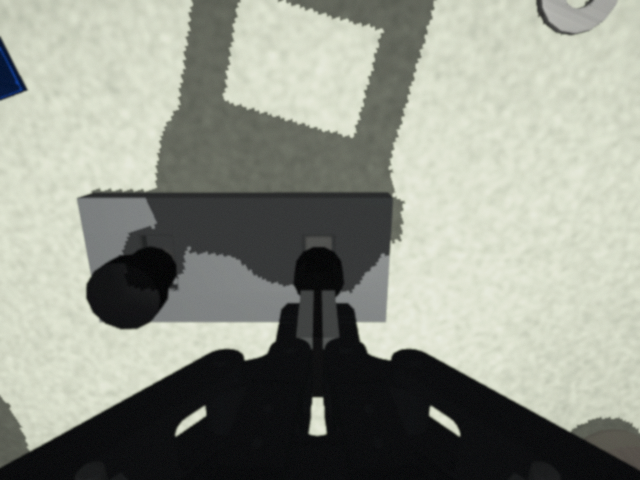

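View pics/s4.png

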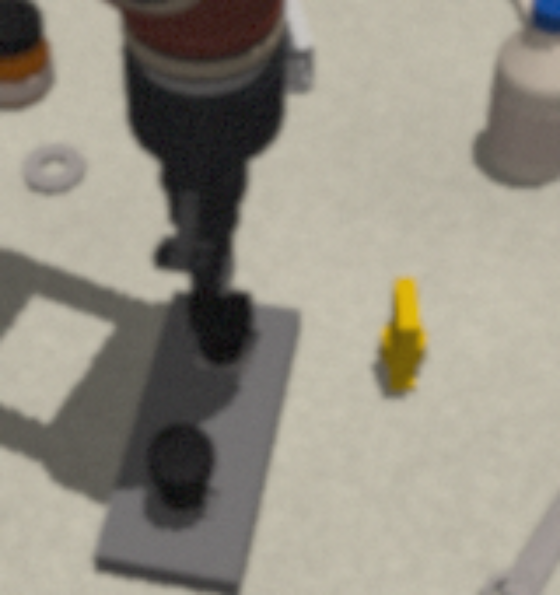

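```bash

python3 - <<'E'
from h import *
from plant import manip
f=manip.grab_frame("wrist"); st=manip.state()
im=f["image"][220:400,240:400]; im=np.clip(im.astype(float)*3,0,255).astype(np.uint8)
cv2.imwrite("pics/w5.png",cv2.resize(im,None,fx=4,fy=3.3,interpolation=cv2.INTER_CUBIC)[:600])
g=manip.grab_frame("side"); im=g["image"][270:340,280:330]; im=np.clip(im.astype(float)*3,0,255).astype(np.uint8)
cv2.imwrite("pics/s5.png",cv2.resize(im,None,fx=8,fy=8,interpolation=cv2.INTER_CUBIC))
t=st["tool_pos"]; print(t,proj(f,t),proj(f,t+[0,0,.019]),f["xyz"])
for v in range(240,400,10): print(v,[zp(f,u,v)[2].round(3) for u in range(290,350,6)])
E
```

```text
[ 0.49737482 -0.24049542  0.04464533] (np.float64(316.90929913404443), np.float64(276.31244691340436)) (np.float64(316.82661015845304), np.float64(293.1093177499394)) [ 0.42556016 -0.21649621  0.22278731]
240 [np.float64(0.016), np.float64(0.015), np.float64(0.015), np.float64(0.014), np.float64(0.015), np.float64(0.014), np.float64(0.014), np.float64(0.01), np.float64(0.016), np.float64(0.015)]
250 [np.float64(0.016), np.float64(0.015), np.float64(0.016), np.float64(0.025), np.float64(0.03), np.float64(0.031), np.float64(0.028), np.float64(0.009), np.float64(0.015), np.float64(0.016)]
260 [np.float64(0.016), np.float64(0.016), np.float64(0.036), np.float64(0.055), np.float64(0.055), np.float64(0.055), np.float64(0.056), np.float64(0.038), np.float64(0.031), np.float64(0.016)]
270 [np.float64(0.015), np.float64(0.039), np.float64(0.041), np.float64(0.068), np.float64(0.068), np.float64(0.068), np.float64(0.068), np.float64(0.066), np.float64(0.041), np.float64(0.016)]
280 [np.float64(0.017), np.float64(0.041), np.float64(0.041), np.float64(0.071), np.float64(0.07), np.float64(0.072),
[... 1500 characters left out ...]
13), np.float64(0.118), np.float64(0.118), np.float64(0.129), np.float64(0.13), np.float64(0.13), np.float64(0.131)]
370 [np.float64(0.134), np.float64(0.135), np.float64(0.135), np.float64(0.132), np.float64(0.117), np.float64(0.118), np.float64(0.129), np.float64(0.135), np.float64(0.135), np.float64(0.135)]
380 [np.float64(0.139), np.float64(0.139), np.float64(0.139), np.float64(0.129), np.float64(0.118), np.float64(0.118), np.float64(0.127), np.float64(0.139), np.float64(0.139), np.float64(0.139)]
390 [np.float64(0.149), np.float64(0.15), np.float64(0.144), np.float64(0.129), np.float64(0.117), np.float64(0.117), np.float64(0.127), np.float64(0.142), np.float64(0.149), np.float64(0.149)]
```

View pics/w5.png

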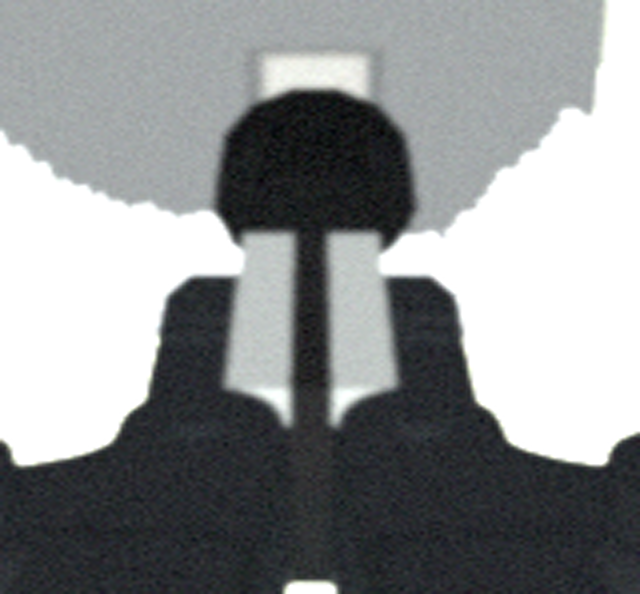

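View pics/s5.png

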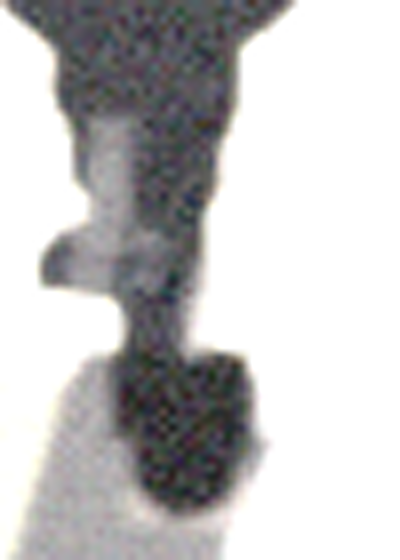

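```bash

python3 - <<'E'
from h import *
from plant import manip
g=manip.grab_frame("side"); st=manip.state(); t=st["tool_pos"]
for z in (.0447,.06,.0715,.08,.089,.1,.118,.14): print(z,np.round(proj(g,[t[0],t[1],z]),1))
for v in range(285,330,3): print(v,[zp(g,u,v).round(3).tolist() for u in (298,301,304)])
E
```

```text
0.0447 [299.9 322.1]
0.06 [299.7 317.2]
0.0715 [299.5 313.5]
0.08 [299.4 310.6]
0.089 [299.3 307.6]
0.1 [299.1 303.8]
0.118 [298.9 297.5]
0.14 [298.6 289.5]
285 [[0.495, -0.278, 0.195], [0.5, -0.274, 0.189], [0.505, -0.262, 0.176]]
288 [[0.494, -0.28, 0.19], [0.499, -0.275, 0.183], [0.505, -0.262, 0.167]]
291 [[0.494, -0.284, 0.187], [0.499, -0.273, 0.174], [0.505, -0.262, 0.16]]
294 [[0.495, -0.258, 0.148], [0.5, -0.257, 0.147], [0.505, -0.261, 0.15]]
297 [[0.495, -0.25, 0.131], [0.501, -0.251, 0.131], [0.505, -0.257, 0.138]]
300 [[0.493, -0.286, 0.167], [0.5, -0.26, 0.135], [0.505, -0.257, 0.13]]
303 [[0.492, -0.299, 0.175], [0.498, -0.281, 0.152], [0.506, -0.25, 0.113]]
306 [[0.492, -0.301, 0.17], [0.498, -0.283, 0.147], [0.506, -0.248, 0.102]]
309 [[0.494, -0.254, 0.102], [0.499, -0.255, 0.103], [0.505, -0.249, 0.094]]
312 [[0.494, -0.252, 0.091], [0.499, -0.254, 0.093], [0.505, -0.25, 0.087]]
315 [[0.494, -0.243, 0.071], [0.5, -0.246, 0.073], [0.505, -0.245, 0.071]]
318 [[0.494, -0.245, 0.065], [0.499, -0.247, 0.065], [0.505, -0.249, 0.068]]
321 [[0.494, -0.245, 0.055], [0.499, -0.247, 0.057], [0.505, -0.249, 0.059]]
324 [[0.493, -0.245, 0.046], [0.499, -0.247, 0.047], [0.505, -0.249, 0.049]]
327 [[0.493, -0.248, 0.04], [0.499, -0.248, 0.04], [0.504, -0.251, 0.042]]
```

```bash

python3 - <<'E'
from h import *
from plant import manip
f=manip.grab_frame("wrist"); st=manip.state(); Rc=rot(st["tool_rot"])
for v in range(288,306): 
    q=[Rc.inv().apply(zp(f,u,v)-st["tool_pos"])*1000 for u in range(304,334,3)]
    print(v,np.median(q,0).round(1))
for v in (302,): print([(Rc.inv().apply(zp(f,u,v)-st["tool_pos"])*1000).round(1).tolist() for u in range(292,346,4)])
E
```

```text
288 [  0.3  -6.  -26.4]
289 [  0.3  -5.5 -26.4]
290 [  0.3  -5.1 -26.4]
291 [  0.3 -10.8 -39.6]
292 [  0.3 -11.1 -41.1]
293 [  0.3 -10.9 -41.6]
294 [  0.3 -11.  -42.5]
295 [  0.3 -11.  -43.5]
296 [  0.3 -10.9 -44. ]
297 [  0.3 -11.1 -45.4]
298 [  0.3 -10.9 -45.9]
299 [  0.3 -10.9 -46.6]
300 [  0.3 -10.9 -47.4]
301 [  0.3 -10.9 -48.2]
302 [  0.3 -11.  -49.2]
303 [  0.3 -10.9 -49.7]
304 [  0.3 -10.8 -50.4]
305 [  0.3 -11.1 -51.7]
[[-14.6, 28.6, 28.9], [-12.2, 28.6, 28.9], [-6.0, -10.8, -48.8], [-4.6, -10.9, -49.0], [-3.1, -10.9, -49.1], [-1.7, -11.0, -49.2], [-0.2, -11.4, -49.9], [1.2, -10.6, -48.4], [2.7, -11.5, -50.2], [4.2, -10.7, -48.6], [5.6, -10.8, -48.9], [11.1, 29.1, 29.9], [13.4, 28.7, 29.2], [15.7, 28.4, 28.5]]
```

```bash

python3 -m handwheel '[{"dx":0,"dy":0,"dz":0,"ax":0,"ay":0,"az":0},{"dx":0,"dy":0,"dz":0,"ax":0,"ay":0,"az":0},{"dx":0,"dy":0,"dz":0,"ax":0,"ay":0,"az":0},{"dx":0,"dy":0,"dz":0,"ax":0,"ay":0,"az":0},{"dx":0,"dy":0,"dz":0,"ax":0,"ay":0,"az":0}]' 0
python3 - <<'E'
from h import *
from plant import manip
f=manip.grab_frame("wrist"); st=manip.state(); Rc=rot(st["tool_rot"])
cv2.imwrite("pics/w6.png",f["image"])
v,u=np.mgrid[240:360,295:345]
Q=np.array([Rc.inv().apply(zp(f,a,b)-st["tool_pos"]) for a,b in zip(u.ravel(),v.ravel())])
W=np.array([zp(f,a,b) for a,b in zip(u.ravel(),v.ravel())])
m=(W[:,2]>.066)&(W[:,2]<.076); q=Q[m]*1000
print(m.sum(),q.min(0).round(1),q.max(0).round(1),np.median(W[m][:,2]))
r=cv2.minAreaRect(q[:,:2].astype(np.float32)); print(r)
delta((.499,-.242,.007),71.8)
E
```

```text
time: 5.32
tool_pos: [0.4974, -0.2405, 0.0447]
tool_rot: [-0.001, 0.81, 0.586, -0.001]
contact_force: [-1.0, -0.2, 0.7]
gripper_width: 0.999
2033 [ -5.2 -13.5 -28.6] [  6.8  20.8 -21.3] 0.07103368327255485
((0.7266464233398438, 3.6600112915039062), (34.368656158447266, 11.824317932128906), 89.5131607055664)
now [ 0.4974 -0.2405  0.0447] yaw 71.79 tilt [-0.0028  0.001 ] F [-0.1  0.9 -0.7] w 1.001 j6 -1.84 t 5.38
row d [-0.0009  0.0021  0.0376] a [-0.003  -0.     -0.0002] rows 0.6
```

```bash

python3 -m handwheel '[{"dx":0,"dy":0.0035,"dz":0.015,"ax":-0.003,"ay":0,"az":0},{"dx":0,"dy":0.0035,"dz":0.03,"ax":-0.003,"ay":0,"az":0},{"dx":0,"dy":0.0035,"dz":0.037,"ax":-0.003,"ay":0,"az":0},{"dx":0,"dy":0.0035,"dz":0.037,"ax":-0.003,"ay":0,"az":0},{"dx":0,"dy":0.0035,"dz":0.037,"ax":-0.003,"ay":0,"az":0}]' 0
python3 - <<'E'
from h import *
from plant import manip
f=manip.grab_frame("wrist"); st=manip.state(); Rc=rot(st["tool_rot"])
cv2.imwrite("pics/w7.png",f["image"])
v,u=np.mgrid[240:400,285:355]
Q=np.array([Rc.inv().apply(zp(f,a,b)-st["tool_pos"]) for a,b in zip(u.ravel(),v.ravel())])
W=np.array([zp(f,a,b) for a,b in zip(u.ravel(),v.ravel())])
m=(W[:,2]>.066)&(W[:,2]<.076); q=Q[m]*1000
print(m.sum(),q.min(0).round(1),q.max(0).round(1),np.median(W[m][:,2]))
r=cv2.minAreaRect(q[:,:2].astype(np.float32)); print(r)
delta((.499,-.242,.007),71.8)
E
```

```text
time: 6.0
tool_pos: [0.5008, -0.2417, 0.0079]
tool_rot: [0.0, 0.81, 0.586, 0.0]
contact_force: [0.5, -0.3, -0.4]
gripper_width: 1.002
3253 [ -5.1 -17.4 -65. ] [  7.   17.7 -57.9] 0.07101311953527478
((0.9657988548278809, 0.1327075958251953), (11.991097450256348, 35.129390716552734), 0.18537335097789764)
now [ 0.501  -0.2418  0.0081] yaw 71.79 tilt [ 0.0008 -0.0005] F [0.4 0.8 0.3] w 1.0 j6 -1.84 t 6.05
row d [-0.0008 -0.0018  0.0011] a [ 0.0009  0.0002 -0.0002] rows 0.0
```

View pics/w7.png

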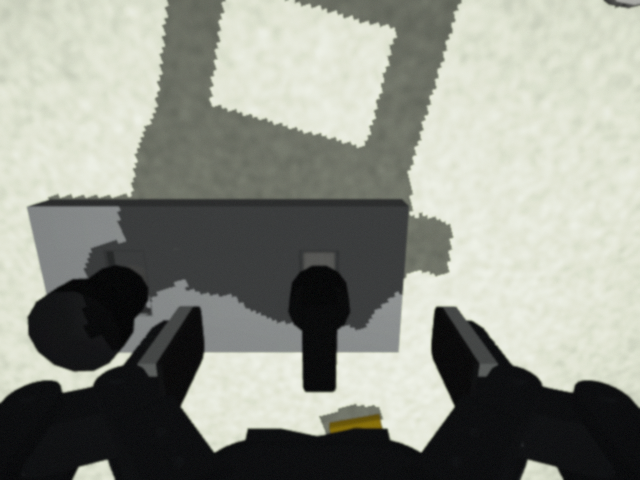

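```bash

python3 -m handwheel '[{"dx":0.0005,"dy":0,"dz":0.001,"ax":0,"ay":0,"az":0},{"dx":0.0005,"dy":0,"dz":0.001,"ax":0,"ay":0,"az":0},{"dx":0.0005,"dy":0,"dz":0.001,"ax":0,"ay":0,"az":0},{"dx":0.0005,"dy":0,"dz":0.001,"ax":0,"ay":0,"az":0},{"dx":0.0005,"dy":0,"dz":0.001,"ax":0,"ay":0,"az":0}]' 255
python3 -m handwheel '[{"dx":0,"dy":0,"dz":0,"ax":0,"ay":0,"az":0},{"dx":0,"dy":0,"dz":0,"ax":0,"ay":0,"az":0}]' 255
python3 - <<'E'
from h import *
from plant import manip
f=manip.grab_frame("wrist")
im=f["image"][220:400,240:400]; im=np.clip(im.astype(float)*3,0,255).astype(np.uint8)
cv2.imwrite("pics/w8.png",cv2.resize(im,None,fx=4,fy=3.3,interpolation=cv2.INTER_CUBIC)[:600])
delta((.499,-.242,.1),71.8)
E
```

```text
time: 6.68
tool_pos: [0.5009, -0.2412, 0.0069]
tool_rot: [0.0, 0.81, 0.586, 0.0]
contact_force: [0.1, -0.1, 1.3]
gripper_width: 0.129
time: 6.92
tool_pos: [0.501, -0.2412, 0.0069]
tool_rot: [0.0, 0.81, 0.586, 0.0]
contact_force: [-0.7, 1.6, 1.6]
gripper_width: 0.129
now [ 0.5009 -0.2412  0.0069] yaw 71.79 tilt [ 0.0004 -0.0002] F [ 0.1 -0.3  1.7] w 0.129 j6 -1.84 t 6.97
row d [-0.0014 -0.0016 -0.0931] a [ 0.0004  0.0001 -0.0001] rows 1.5
```

View pics/w8.png

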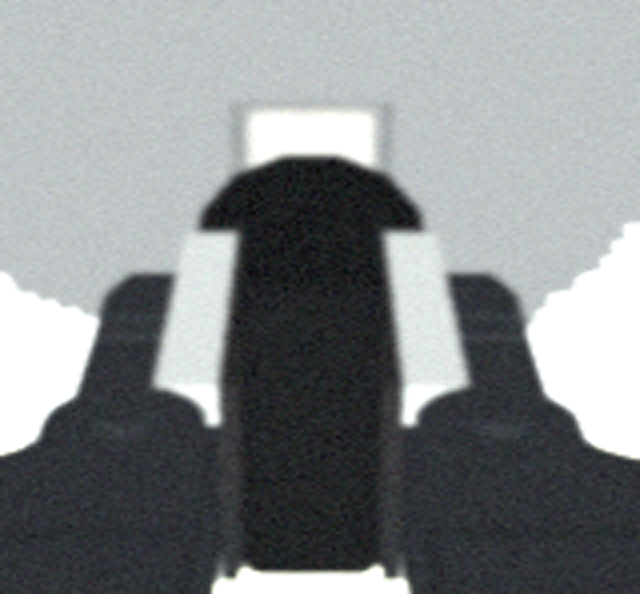

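```bash

python3 -m handwheel '[{"dx":0,"dy":0,"dz":-0.01,"ax":0,"ay":0,"az":0},{"dx":0,"dy":0,"dz":-0.03,"ax":0,"ay":0,"az":0},{"dx":0,"dy":0,"dz":-0.07,"ax":0,"ay":0,"az":0},{"dx":0,"dy":0,"dz":-0.11,"ax":0,"ay":0,"az":0}]' 255
python3 - <<'E'
from h import *
delta((.5516,.09,.11),4.5)
E
```

```text
time: 7.48
tool_pos: [0.5006, -0.241, 0.1188]
tool_rot: [0.0, 0.81, 0.586, -0.0]
contact_force: [0.4, 0.2, -1.5]
gripper_width: 0.128
now [ 0.5006 -0.241   0.1188] yaw 71.79 tilt [ 0.0001 -0.0002] F [ 0.4  0.2 -1.5] w 0.128 j6 -1.84 t 7.47
row d [ 0.3304 -0.0549  0.0088] a [2.0000e-04 0.0000e+00 1.1745e+00] rows 6.3
```

```bash

python3 -m handwheel '[{"dx":0.33,"dy":-0.055,"dz":0,"ax":0,"ay":0,"az":1.175},{"dx":0.33,"dy":-0.055,"dz":0,"ax":0,"ay":0,"az":1.175},{"dx":0.33,"dy":-0.055,"dz":0,"ax":0,"ay":0,"az":1.175},{"dx":0.33,"dy":-0.055,"dz":0,"ax":0,"ay":0,"az":1.175},{"dx":0.33,"dy":-0.055,"dz":0,"ax":0,"ay":0,"az":1.175}]' 255
python3 - <<'E'
from h import *
delta((.5516,.09,.11),4.5)
E
```

```text
time: 8.1
tool_pos: [0.545, 0.0421, 0.1184]
tool_rot: [0.0, 0.981, 0.195, 0.001]
contact_force: [-0.0, 0.0, -2.1]
gripper_width: 0.128
now [0.545  0.0421 0.1184] yaw 22.52 tilt [ 0.0019 -0.0003] F [-0.   0.  -2.1] w 0.128 j6 -0.45 t 8.1
row d [ 0.0244 -0.0418  0.0084] a [ 0.0007 -0.0018  0.3145] rows 1.7
```

```bash

python3 -m handwheel '[{"dx":0.024,"dy":-0.041,"dz":0.008,"ax":0,"ay":0,"az":0.314},{"dx":0.024,"dy":-0.041,"dz":0.008,"ax":0,"ay":0,"az":0.314},{"dx":0.024,"dy":-0.041,"dz":0.008,"ax":0,"ay":0,"az":0.314},{"dx":0.024,"dy":-0.041,"dz":0.008,"ax":0,"ay":0,"az":0.314}]' 255
python3 - <<'E'
from h import *
from plant import manip
delta((.5516,.09,.11),4.5)
f=manip.grab_frame("wrist"); 
import pickle; pickle.dump((f,manip.state()),open("w9.pkl","wb"))
cv2.imwrite("pics/w9.png",np.clip(f["image"].astype(float)*1.8,0,255).astype(np.uint8))
E
```

```text
time: 8.6
tool_pos: [0.5511, 0.087, 0.1095]
tool_rot: [0.0, 0.999, 0.043, 0.0]
contact_force: [-0.1, -1.2, -1.6]
gripper_width: 0.129
now [0.5511 0.087  0.1095] yaw 4.92 tilt [ 0.0009 -0.0001] F [-0.1 -1.2 -1.6] w 0.129 j6 -0.06 t 8.6
row d [ 0.0007 -0.003  -0.0005] a [ 0.0002 -0.0009  0.0073] rows 0.0
```

View pics/w9.png

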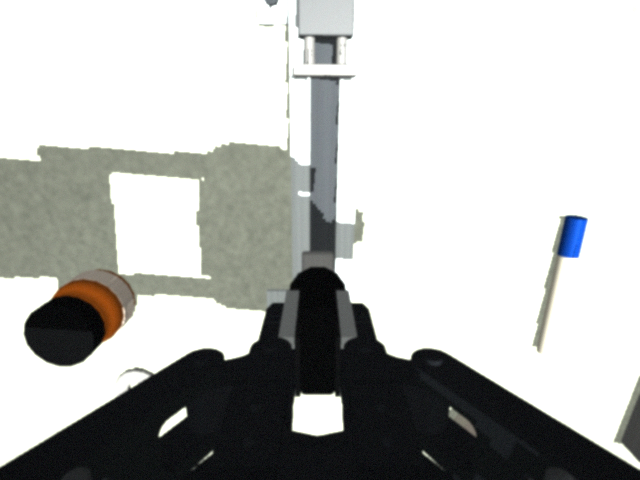

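```bash
cat > slot.py <<'E'
from h import *
import sys
def run(f,st,top=70,bot=255):
    Rc=rot(st["tool_rot"]); t=st["tool_pos"]; K=f["K"]; z=f["z_map"]
    v,u=np.mgrid[0:480,0:640]
    W=np.stack([(u-K[0,2])/K[0,0],-(v-K[1,2])/K[1,1],-np.ones_like(z)],-1)*z[...,None]
    W=rot(f["rotation"]).apply(W.reshape(-1,3)).reshape(480,640,3)+f["xyz"]
    T=Rc.inv().apply((W-t).reshape(-1,3)).reshape(480,640,3)*1000
    g=cv2.cvtColor(f["image"],cv2.COLOR_BGR2GRAY).astype(float)
    lip=(W[...,2]>.037)&(W[...,2]<.0455)&(z>0)
    E=[]
    for r in range(top,bot,4):
        c=np.where(lip[r,250:400])[0]+250
        if len(c)<6: continue
        gap=np.diff(c); k=gap.argmax()
        if gap[k]<8: continue
        # edges projected onto z=.041 plane
        e=[Rc.inv().apply(onz(f,x,r,.041)-t)*1000 for x in (c[0]-.5,c[k]+.5,c[k+1]-.5,c[-1]+.5)]
        E.append([r,e[0][0],e[1][0],e[2][0],e[3][0],e[1][1]])
    E=np.array(E); np.set_printoptions(suppress=True,precision=2,linewidth=150)
    print(E[::4])
    ok=np.abs(E[:,3]-E[:,2]-17)<3; print("slot ok",ok.sum())
    cen=(E[ok,2]+E[ok,3])/2; p=np.polyfit(E[ok,5],cen,1); print("slot centre x(tool,mm)= %.3f*y + %.2f ; angle %.2f deg"%(p[0],p[1],np.degrees(np.arctan(p[0]))),"rms",np.std(cen-np.polyval(p,E[ok,5])))
    ok=np.abs(E[:,4]-E[:,1]-41)<3; cen=(E[ok,1]+E[ok,4])/2
    if ok.sum()>3: p=np.polyfit(E[ok,5],cen,1); print("outer",ok.sum(),p)
    h=(T[...,2]>-12)&(T[...,2]<3)&(np.abs(T[...,0])<14)&(np.abs(T[...,1])<24)
    q=T[h]; 
    if len(q)>5: print("head px",h.sum(),q.min(0),q.max(0),np.median(q,0))
    return T,W,h
E
python3 - <<'E'
import pickle; from slot import *
f,st=pickle.load(open("w9.pkl","rb")); T,W,h=run(f,st)
for r in range(246,272,3): print(r,[tuple(T[r,c].round(1)) for c in (300,306,318,330,336)])
for r in range(60,84,3): print(r,T[r,324].round(1),W[r,324].round(4))
E
```

```text
[[  70.    -16.11  -14.37   23.42   25.16 -100.65]
 [  90.    -16.34   -3.95   12.56   24.94  -89.76]
 [ 106.    -15.92   -3.99   12.71   24.64  -80.8 ]
 [ 122.    -16.1    -4.03   12.26   24.93  -71.64]
 [ 138.    -16.29   -4.08   12.41   24.63  -62.25]
 [ 154.    -16.48   -4.12   12.57   24.31  -52.65]
 [ 170.    -16.67   -4.16   12.1    24.61  -42.81]
 [ 186.    -16.23   -4.2    12.26   24.29  -32.72]
 [ 202.    -16.43   -4.25   12.42   24.6   -22.39]
 [ 218.    -16.63   -4.3    11.93   24.27  -11.79]
 [ 234.    -16.83   -5.     12.09   23.93   -0.93]
 [ 250.    -17.05   -5.06   11.59   24.24   10.22]]
slot ok 44
slot centre x(tool,mm)= -0.008*y + 3.66 ; angle -0.44 deg rms 0.12228763893814575
outer 46 [-0.01  3.7 ]
head px 524 [ -7.1  -15.09  -9.72] [ 7.49 -6.07 -3.44] [  0.42 -11.93  -7.75]
246 [(np.float64(-11.3), np.float64(7.2), np.float64(67.8)), (np.float64(-7.4), np.float64(7.4), np.float64(68.2)), (np.float64(0.6), np.float64(9.6), np.float64(74.8)), (np.float64(8.8), np.float64(9.8), np.float64(75.5)), (np.float64(12.5), np.float64(7.3), np.float64(67.9))]
249 [(np.float
[... 1904 characters left out ...]
-8.3), np.float64(-8.0)), (np.float64(12.8), np.float64(22.6), np.float64(68.9))]
270 [(np.float64(-11.6), np.float64(24.9), np.float64(69.0)), (np.float64(-4.8), np.float64(-11.5), np.float64(-19.5)), (np.float64(0.4), np.float64(-12.3), np.float64(-21.3)), (np.float64(5.7), np.float64(-10.7), np.float64(-17.4)), (np.float64(12.9), np.float64(24.9), np.float64(69.3))]
60 [   4.  -106.9   75.6] [0.55 0.19 0.03]
63 [   4.  -105.2   75.5] [0.55 0.19 0.03]
66 [   3.7 -101.5   55.8] [0.55 0.19 0.05]
69 [  3.7 -99.9  55.6] [0.55 0.19 0.05]
72 [  3.7 -98.3  54.3] [0.55 0.19 0.06]
75 [  3.8 -96.9  56. ] [0.55 0.18 0.05]
78 [  4.1 -96.9  75.4] [0.55 0.18 0.03]
81 [  4.1 -95.2  74.6] [0.55 0.18 0.03]
```

```bash

python3 -m handwheel '[{"dx":0.0033,"dy":0,"dz":0.02,"ax":0,"ay":-0.001,"az":0.0073},{"dx":0.0033,"dy":0,"dz":0.057,"ax":0,"ay":-0.001,"az":0.0073},{"dx":0.0033,"dy":0,"dz":0.057,"ax":0,"ay":-0.001,"az":0.0073},{"dx":0.0033,"dy":0,"dz":0.057,"ax":0,"ay":-0.001,"az":0.0073}]' 255
python3 - <<'E'
from slot import *
from plant import manip
delta((.5516,.09,.05),4.5)
f=manip.grab_frame("wrist"); st=manip.state()
cv2.imwrite("pics/w10.png",np.clip(f["image"].astype(float)*1.8,0,255).astype(np.uint8))
T,W,h=run(f,st,20,260)
E
```

```text
time: 9.15
tool_pos: [0.5544, 0.0875, 0.0518]
tool_rot: [0.0, 0.999, 0.039, -0.001]
contact_force: [0.5, 0.1, -1.8]
gripper_width: 0.129
now [0.5544 0.0875 0.0518] yaw 4.42 tilt [-0.0011 -0.0001] F [ 0.5  0.1 -1.8] w 0.129 j6 -0.05 t 9.15
row d [-0.0026 -0.0028  0.0018] a [ 0.      0.0011 -0.0013] rows 0.1
[[  20.    -20.84  -13.1    11.84   20.   -114.77]
 [  36.    -21.07  -12.8    11.97   19.8  -108.55]
 [  52.    -20.85  -19.53   18.71   20.03 -102.2 ]
 [  68.    -21.08   -8.63    7.82   19.82  -95.7 ]
 [  84.    -20.86   -8.72    7.91   20.05  -89.06]
 [ 100.    -21.09   -8.81    8.01   19.84  -82.26]
 [ 116.    -20.87   -8.91    7.66   20.08  -75.3 ]
 [ 132.    -21.11   -8.54    7.76   19.86  -68.18]
 [ 148.    -20.88   -8.63    7.86   20.1   -60.89]
 [ 164.    -20.65   -8.73    7.96   19.88  -53.42]
 [ 180.    -20.89   -8.82    8.07   20.13  -45.77]
 [ 196.    -20.65   -8.92    7.69   19.9   -37.93]
 [ 212.    -20.9    -8.53    7.79   20.16  -29.89]
 [ 228.    -20.66   -8.63    7.9    19.93  -21.65]
 [ 244.    -20.91   -8.73    8.01   20.19  -13.19]]
slot ok 48
slot centre x(tool,mm)= 0.001*y + -0.36 ; angle 0.05 deg rms 0.07170661866165835
outer 60 [ 0.   -0.37]
head px 528 [ -7.95 -14.75  -8.81] [ 6.71 -5.54 -1.75] [ -0.59 -11.66  -6.56]
```

View pics/w10.png

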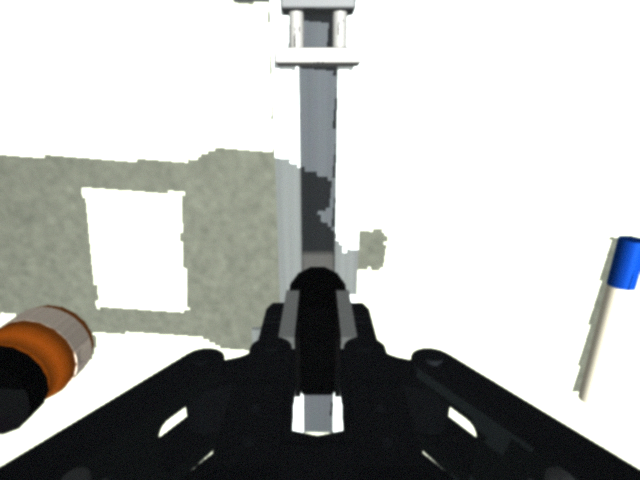

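```bash

python3 -m handwheel '[{"dx":0.0002,"dy":0,"dz":0.008,"ax":0,"ay":0.001,"az":-0.001},{"dx":0.0002,"dy":0,"dz":0.011,"ax":0,"ay":0.001,"az":-0.001},{"dx":0.0002,"dy":0,"dz":0.0135,"ax":0,"ay":0.001,"az":-0.001}]' 255
python3 -m handwheel '[{"dx":0,"dy":0,"dz":0.002,"ax":0,"ay":0,"az":0},{"dx":0,"dy":0,"dz":0.004,"ax":0,"ay":0,"az":0},{"dx":0,"dy":0,"dz":0.004,"ax":0,"ay":0,"az":0}]' 255
python3 - <<'E'
from slot import *
from plant import manip
delta((.5541,.09,.034),4.5)
f=manip.grab_frame("wrist"); st=manip.state()
cv2.imwrite("pics/w11.png",np.clip(f["image"].astype(float)*1.8,0,255).astype(np.uint8))
T,W,h=run(f,st,70,250)
E
```

```text
time: 9.57
tool_pos: [0.5544, 0.0877, 0.0381]
tool_rot: [0.0, 0.999, 0.039, 0.0]
contact_force: [0.2, 0.2, -1.8]
gripper_width: 0.13
time: 9.95
tool_pos: [0.5542, 0.0877, 0.034]
tool_rot: [0.0, 0.999, 0.039, -0.0]
contact_force: [0.0, 0.4, -1.1]
gripper_width: 0.13
now [0.5542 0.0877 0.034 ] yaw 4.5 tilt [-0.0004 -0.    ] F [ 0.   0.4 -1.1] w 0.13 j6 -0.05 t 9.95
row d [ 0.     -0.0023 -0.    ] a [ 0.      0.0004 -0.0001] rows 0.0
[[ 70.   -20.15  -7.65   8.87  20.97 -93.18]
 [ 86.   -19.97  -7.74   8.57  20.8  -87.14]
 [102.   -20.2   -7.83   8.67  21.04 -80.97]
 [118.   -20.02  -7.92   8.77  20.87 -74.65]
 [134.   -19.83  -8.01   8.46  20.7  -68.18]
 [150.   -20.07  -7.68   8.56  20.95 -61.56]
 [166.   -19.88  -7.77   8.66  20.77 -54.78]
 [182.   -20.12  -7.86   8.77  21.03 -47.83]
 [198.   -19.92  -7.96   8.88  20.85 -40.71]
 [214.   -20.17  -8.06   8.55  20.66 -33.41]
 [230.   -19.97  -7.7    8.66  20.93 -25.92]
 [246.   -20.23  -7.8    8.77  20.74 -18.24]]
slot ok 45
slot centre x(tool,mm)= -0.000*y + 0.40 ; angle -0.01 deg rms 0.08701175313628916
outer 45 [-0.    0.38]
head px 2475 [-13.99 -23.98  -9.21] [14.    3.85  1.23] [ -0.2  -14.25  -6.19]
```

View pics/w11.png

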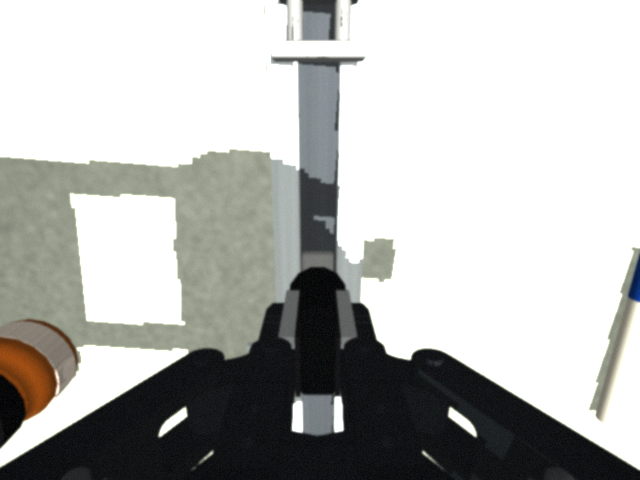

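```bash
cat > buf.py <<'E'
from slot import *
def buf(f,st):
    import contextlib,io
    with contextlib.redirect_stdout(io.StringIO()):
        try: T,W,h=run(f,st,70,250)
        except Exception: 
            T=W=None
    Rc=rot(st["tool_rot"]); t=st["tool_pos"]; K=f["K"]; z=f["z_map"]
    v,u=np.mgrid[0:480,0:640]
    W=np.stack([(u-K[0,2])/K[0,0],-(v-K[1,2])/K[1,1],-np.ones_like(z)],-1)*z[...,None]
    W=rot(f["rotation"]).apply(W.reshape(-1,3)).reshape(480,640,3)+f["xyz"]
    T=Rc.inv().apply((W-t).reshape(-1,3)).reshape(480,640,3)*1000
    for c0,c1 in((-17,-14),(-6,-3),(4,7),(14,17)):
        m=(T[...,0]>c0)&(T[...,0]<c1)&(W[...,2]>.0495)&(W[...,2]<.06)&(T[...,1]<-8)
        y=np.sort(T[m][:,1]); 
        if len(y): print("x",c0,"plate y range",np.percentile(y,[0,2,50,98,100]).round(1),len(y), "zmed",np.median(W[m][:,2]).round(4))
E
python3 - <<'E'
from buf import *
from plant import manip
f=manip.grab_frame("wrist"); st=manip.state(); buf(f,st); 
E
```

```text
x -17 plate y range [-116.  -102.1  -99.   -96.1  -96. ] 165 zmed 0.0544
x -6 plate y range [-116.  -102.2  -98.2  -10.8  -10. ] 204 zmed 0.0545
x 4 plate y range [-116.  -112.7  -98.6  -10.1   -9.7] 215 zmed 0.0543
x 14 plate y range [-102.  -101.6  -98.5  -96.   -95.9] 151 zmed 0.0546
```

```bash

python3 -m handwheel '[{"dx":0.0002,"dy":-0.02,"dz":0,"ax":0,"ay":0,"az":0},{"dx":0.0002,"dy":-0.04,"dz":0,"ax":0,"ay":0,"az":0},{"dx":0.0002,"dy":-0.06,"dz":0,"ax":0,"ay":0,"az":0},{"dx":0.0002,"dy":-0.072,"dz":0,"ax":0,"ay":0,"az":0},{"dx":0.0002,"dy":-0.072,"dz":0,"ax":0,"ay":0,"az":0}]' 255
python3 - <<'E'
from buf import *
from plant import manip
delta((.5541,.09,.034),4.5)
f=manip.grab_frame("wrist"); st=manip.state(); buf(f,st); 
cv2.imwrite("pics/w12.png",np.clip(f["image"].astype(float)*1.8,0,255).astype(np.uint8))
E
```

```text
time: 10.68
tool_pos: [0.5488, 0.1606, 0.0341]
tool_rot: [0.0, 0.999, 0.04, -0.0]
contact_force: [0.5, -0.4, -1.8]
gripper_width: 0.131
now [0.5488 0.1606 0.0341] yaw 4.61 tilt [-0.0001 -0.0002] F [ 0.5 -0.4 -1.8] w 0.131 j6 0.07 t 10.68
row d [-0.0003  0.0708  0.0001] a [0.0002 0.0001 0.0019] rows 1.1
x -17 plate y range [-115.7 -114.3  -66.   -24.7  -24.1] 373 zmed 0.0538
x -6 plate y range [-115.7 -114.6  -81.   -12.8  -10.9] 1712 zmed 0.0541
x 4 plate y range [-115.7 -114.5  -79.9  -12.6  -10.3] 1730 zmed 0.0541
x 14 plate y range [-115.8 -114.5  -77.7  -24.8  -23.6] 809 zmed 0.054slot.py:23: RankWarning: Polyfit may be poorly conditioned
  cen=(E[ok,2]+E[ok,3])/2; p=np.polyfit(E[ok,5],cen,1); print("slot centre x(tool,mm)= %.3f*y + %.2f ; angle %.2f deg"%(p[0],p[1],np.degrees(np.arctan(p[0]))),"rms",np.std(cen-np.polyval(p,E[ok,5])))
```

View pics/w12.png

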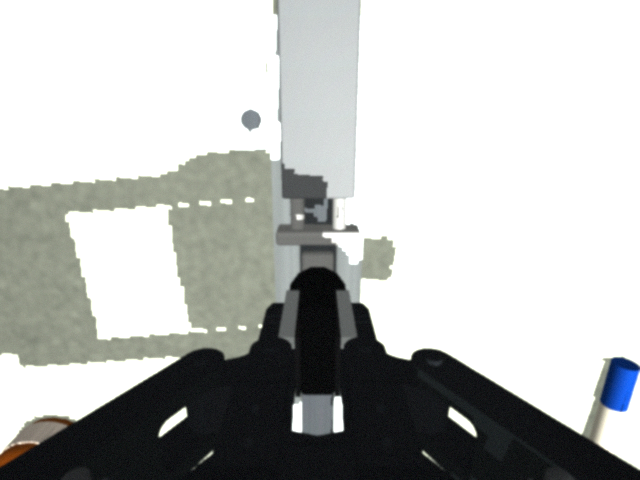

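```bash

python3 -m handwheel '[{"dx":0,"dy":-0.005,"dz":0,"ax":0,"ay":0,"az":0.002},{"dx":0,"dy":-0.009,"dz":0,"ax":0,"ay":0,"az":0.002},{"dx":0,"dy":-0.009,"dz":0,"ax":0,"ay":0,"az":0.002}]' 255
python3 -m handwheel '[{"dx":0,"dy":-0.002,"dz":0,"ax":0,"ay":0,"az":0},{"dx":0,"dy":-0.002,"dz":0,"ax":0,"ay":0,"az":0}]' 255
python3 -m handwheel '[{"dx":0,"dy":-0.002,"dz":0,"ax":0,"ay":0,"az":0},{"dx":0,"dy":-0.002,"dz":0,"ax":0,"ay":0,"az":0}]' 255
python3 - <<'E'
from buf import *
from plant import manip
delta((.5541,.09,.034),4.5)
f=manip.grab_frame("wrist"); st=manip.state(); 
cv2.imwrite("pics/w13.png",np.clip(f["image"].astype(float)*1.8,0,255).astype(np.uint8)[150:330,220:420].repeat(3,0).repeat(3,1))
E
```

```text
time: 11.1
tool_pos: [0.5483, 0.1685, 0.0342]
tool_rot: [0.0, 0.999, 0.038, 0.0]
contact_force: [-0.4, -0.3, -1.3]
gripper_width: 0.13
time: 11.35
tool_pos: [0.5482, 0.17, 0.0342]
tool_rot: [0.0, 0.999, 0.038, 0.0]
contact_force: [0.4, -2.2, -1.0]
gripper_width: 0.124
time: 11.6
tool_pos: [0.548, 0.1721, 0.0342]
tool_rot: [0.0, 0.999, 0.038, 0.0]
contact_force: [-0.7, -4.6, -0.5]
gripper_width: 0.128
now [0.548  0.1721 0.0342] yaw 4.39 tilt [ 0.0001 -0.0009] F [-0.7 -4.6 -0.5] w 0.128 j6 0.1 t 11.6
row d [-0.0002  0.0823  0.0003] a [ 0.0009 -0.0001 -0.002 ] rows 1.3
```

View pics/w13.png

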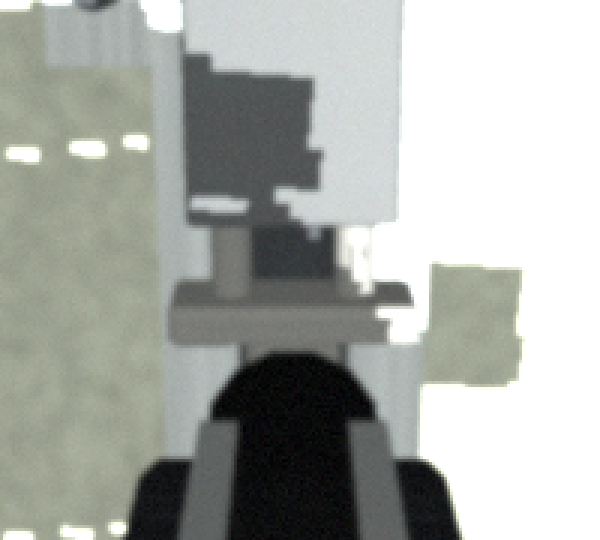

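```bash
cat > comp.py <<'E'
from h import *
from plant import manip
import sys
def comp(f,st,show=True):
    Rc=rot(st["tool_rot"]); t=st["tool_pos"]
    g=cv2.cvtColor(f["image"],cv2.COLOR_BGR2GRAY); 
    out=[]
    for x in range(300,340,2):
        prof=[]
        for r in range(0,330):
            if f["z_map"][r,x]>0: prof.append((r,zp(f,x,r)[2]))
        prof=np.array(prof); hi=prof[:,1]>.0485
        out.append((x,prof,hi))
    res=[]
    for x,prof,hi in out:
        # runs of high
        r=prof[hi,0].astype(int); s=np.split(r,np.where(np.diff(r)>1)[0]+1); s=[a for a in s if len(a)>3]
        res.append((x,[(round(float((Rc.inv().apply(onz(f,x,a[0]-.5,.055)-t))[1]*1000),1),round(float((Rc.inv().apply(onz(f,x,a[-1]+.5,.055)-t))[1]*1000),1)) for a in s]))
    for a in res: print(a)
if __name__=="__main__":
    F=[]
    f=manip.grab_frame("wrist"); st=manip.state(); comp(f,st); print(st["tool_pos"],st["contact_force"])
E
python3 comp.py
python3 -m handwheel '[{"dx":0,"dy":0,"dz":0,"ax":0,"ay":0,"az":0}]' 255
python3 -m handwheel '[{"dx":0,"dy":0,"dz":0,"ax":0,"ay":0,"az":0}]' 255
python3 -m handwheel '[{"dx":0,"dy":0,"dz":0,"ax":0,"ay":0,"az":0}]' 255
```

```text
(300, [(-114.8, -14.5), (-10.8, 17.1)])
(302, [(-113.5, -108.2), (-107.8, -98.4), (-98.0, -94.7), (-94.3, -80.0), (-79.7, -25.4), (-24.9, -14.5), (-9.9, 17.1)])
(304, [(-114.8, -31.9), (-22.2, -14.5), (-11.7, 17.1)])
(306, [(-114.8, -66.0), (-65.6, -31.9), (-21.8, -14.5), (-12.2, 17.1)])
(308, [(-114.8, -31.9), (-22.2, -14.5), (-12.7, 17.1)])
(310, [(-114.8, -103.6), (-103.3, -31.9), (-22.2, -14.5), (-13.1, 17.1)])
(312, [(-114.8, -31.9), (-22.2, -14.5), (-13.6, 17.1)])
(314, [(-114.8, -31.9), (-22.2, -14.5), (-13.6, 17.1)])
(316, [(-114.8, -31.9), (-22.2, -14.5), (-13.6, -4.2), (-3.7, 17.1)])
(318, [(-114.8, -31.9), (-22.2, -14.5), (-13.6, 17.1)])
(320, [(-114.8, -31.9), (-22.2, -14.5), (-13.6, -2.8), (-2.3, 17.1)])
(322, [(-114.8, -31.9), (-22.2, -14.5), (-13.6, 17.1)])
(324, [(-114.8, -94.0), (-93.7, -39.2), (-38.8, -31.9), (-21.8, -14.5), (-13.6, 17.1)])
(326, [(-114.8, -67.9), (-67.5, -31.9), (-22.2, -14.5), (-13.1, 17.1)])
(328, [(-114.8, -31.9), (-21.8, -14.5), (-12.7, 17.1)])
(330, [(-114.8, -31.9), (-22.2, -14.5), (-12.2, 17.1)])
(332, [(-114.8, -55.1), (-54.7, -23.6), (-23.1, -20.4), (-20.0, -14.5), (-11.7, 17.1)])
(334, [(-114.8, -31.5), (-31.1, -14.5), (-11.3, 17.1)])
(336, [(-114.8, -32.8), (-32.4, -20.0), (-19.5, -14.5), (-10.8, 17.1)])
(338, [(-114.8, -33.6), (-33.2, -14.5), (-9.9, 17.1)])
[0.54802398 0.17213142 0.03418323] [-0.61903922 -3.03443522 -0.60919305]
time: 11.82
tool_pos: [0.548, 0.1722, 0.0342]
tool_rot: [0.0, 0.999, 0.038, 0.0]
contact_force: [0.4, -2.5, -0.7]
gripper_width: 0.132
time: 11.95
tool_pos: [0.548, 0.1723, 0.0342]
tool_rot: [0.0, 0.999, 0.038, 0.0]
contact_force: [0.0, -2.9, -1.5]
gripper_width: 0.129
time: 12.08
tool_pos: [0.548, 0.1724, 0.0342]
tool_rot: [0.0, 0.999, 0.038, 0.0]
contact_force: [0.2, -2.5, -1.2]
gripper_width: 0.134
```

```bash
python3 - <<'E'
import pickle
from comp import comp
f,st=pickle.load(open("w9.pkl","rb")); comp(f,st)
E
```

```text
(300, [(-133.4, -115.9), (-102.6, -96.0), (20.5, 61.8)])
(302, [(-133.4, -115.4), (-102.6, -96.0), (7.0, 26.1), (26.8, 61.8)])
(304, [(-133.4, -114.9), (-112.5, -110.0), (-106.1, -104.1), (-102.6, -96.0), (6.3, 46.2), (46.9, 61.8)])
(306, [(-133.4, -115.4), (-114.9, -96.0), (6.3, 61.8)])
(308, [(-133.4, -96.0), (8.3, 61.8)])
(310, [(-133.4, -96.0), (6.3, 61.8)])
(312, [(-133.4, -112.5), (-112.0, -96.0), (6.3, 14.4), (15.0, 61.8)])
(314, [(-133.4, -115.4), (-114.4, -111.5), (-108.1, -106.1), (-103.6, -96.0), (6.3, 61.8)])
(316, [(-133.4, -115.4), (-102.6, -96.0), (6.3, 38.2), (38.9, 61.8)])
(318, [(-133.4, -115.4), (-102.6, -96.0), (6.3, 58.0), (58.8, 61.8)])
(320, [(-133.4, -115.4), (-102.6, -96.0), (6.3, 61.8)])
(322, [(-133.4, -115.4), (-102.6, -96.0), (6.3, 61.8)])
(324, [(-133.4, -115.4), (-102.6, -96.0), (6.3, 61.8)])
(326, [(-133.4, -115.9), (-102.6, -96.0), (6.3, 61.8)])
(328, [(-133.4, -115.4), (-102.6, -96.0), (6.3, 31.0), (31.7, 61.8)])
(330, [(-133.4, -115.4), (-102.6, -96.0), (6.3, 61.8)])
(332, [(-133.4, -115.4), (-102.6, -96.0), (6.3, 61.8)])
(334, [(-133.4, -115.4), (-102.6, -96.0), (19.8, 33.9), (34.6, 61.8)])
(336, [(-133.4, -115.4), (-103.1, -96.0), (21.2, 49.1), (49.8, 61.8)])
(338, [(-133.4, -96.0), (21.9, 61.8)])
```

```bash

python3 -m handwheel '[{"dx":0,"dy":-0.0017,"dz":0,"ax":0,"ay":0,"az":-0.002},{"dx":0,"dy":-0.0033,"dz":0,"ax":0,"ay":0,"az":-0.002},{"dx":0,"dy":-0.0033,"dz":0,"ax":0,"ay":0,"az":-0.002},{"dx":0,"dy":-0.0033,"dz":0,"ax":0,"ay":0,"az":-0.002}]' 255
python3 -m handwheel '[{"dx":0,"dy":0,"dz":0,"ax":0,"ay":0,"az":0}]' 255
python3 comp.py | sed -n '4,13p;$p'
```

```text
time: 12.58
tool_pos: [0.5478, 0.1754, 0.0342]
tool_rot: [0.001, 0.999, 0.039, 0.0]
contact_force: [-0.3, -5.6, -0.5]
gripper_width: 0.127
time: 12.7
tool_pos: [0.5478, 0.1754, 0.0342]
tool_rot: [0.0, 0.999, 0.039, 0.0]
contact_force: [0.8, -5.9, -1.8]
gripper_width: 0.129
(306, [(-114.8, -85.4), (-85.0, -28.9), (-22.3, -14.1), (-12.2, 17.1)])
(308, [(-114.8, -28.9), (-22.3, -14.1), (-12.7, 17.1)])
(310, [(-114.8, -86.8), (-86.5, -54.8), (-54.4, -32.4), (-32.0, -28.9), (-21.8, -14.1), (-13.2, 17.1)])
(312, [(-114.8, -44.2), (-43.8, -28.9), (-22.3, -14.1), (-13.2, 17.1)])
(314, [(-114.8, -28.9), (-21.8, -14.1), (-13.2, 17.1)])
(316, [(-114.8, -72.8), (-72.4, -28.9), (-22.3, -14.1), (-13.2, 17.1)])
(318, [(-114.8, -28.9), (-21.8, -14.1), (-13.2, 17.1)])
(320, [(-114.8, -28.9), (-22.3, -14.1), (-13.2, 17.1)])
(322, [(-114.8, -39.2), (-38.8, -28.9), (-21.8, -14.1), (-13.2, 17.1)])
(324, [(-114.8, -62.6), (-62.2, -38.0), (-37.5, -28.9), (-22.3, -14.1), (-13.2, 17.1)])
[0.5477563  0.17536007 0.03416379] [-0.04832503 -4.32605534 -1.01422986]
```

```bash

python3 -m handwheel '[{"dx":0,"dy":0,"dz":0.0025,"ax":0,"ay":0,"az":0},{"dx":0,"dy":0,"dz":0.004,"ax":0,"ay":0,"az":0},{"dx":0,"dy":0,"dz":0.004,"ax":0,"ay":0,"az":0}]' 255
python3 -m handwheel '[{"dx":0,"dy":0,"dz":0.0025,"ax":0,"ay":0,"az":0},{"dx":0,"dy":0,"dz":0.004,"ax":0,"ay":0,"az":0},{"dx":0,"dy":0,"dz":0.004,"ax":0,"ay":0,"az":0}]' 255
python3 -m handwheel '[{"dx":0,"dy":0,"dz":0,"ax":0,"ay":0,"az":0}]' 255
python3 -c "
from h import *
delta((.5478,.1754,.0257),4.5)"
```

```text
time: 13.12
tool_pos: [0.5482, 0.1757, 0.0311]
tool_rot: [0.0, 0.999, 0.039, 0.0]
contact_force: [-0.5, -5.2, 2.6]
gripper_width: 0.13
time: 13.5
tool_pos: [0.5485, 0.1758, 0.0277]
tool_rot: [0.0, 0.999, 0.039, 0.001]
contact_force: [-1.7, -5.6, 6.2]
gripper_width: 0.134
time: 13.62
tool_pos: [0.5485, 0.1758, 0.0277]
tool_rot: [0.0, 0.999, 0.039, 0.001]
contact_force: [-1.3, -5.0, 5.6]
gripper_width: 0.127
now [0.5485 0.1758 0.0277] yaw 4.5 tilt [ 0.0013 -0.0002] F [-1.3 -5.   5.6] w 0.127 j6 0.1 t 13.62
row d [-0.0007  0.0003  0.002 ] a [ 0.0003 -0.0013 -0.    ] rows 0.0
```

```bash

python3 -m handwheel '[{"dx":-0.0004,"dy":0,"dz":0.001,"ax":0,"ay":-0.001,"az":0},{"dx":-0.0004,"dy":0,"dz":0.002,"ax":0,"ay":-0.001,"az":0},{"dx":-0.0004,"dy":0,"dz":0.002,"ax":0,"ay":-0.001,"az":0}]' 255
python3 -m handwheel '[{"dx":0,"dy":0,"dz":0,"ax":0,"ay":0,"az":0}]' 255
python3 -m handwheel '[{"dx":0,"dy":0,"dz":0,"ax":0,"ay":0,"az":0}]' 255
python3 - <<'E'
from h import *
from slot import run
from plant import manip
delta((.5478,.1754,.0257),4.5)
f=manip.grab_frame("wrist")
im=np.clip(f["image"].astype(float)*1.8,0,255).astype(np.uint8)[150:350,220:420]
cv2.imwrite("pics/w14.png",im.repeat(3,0).repeat(3,1))
st=manip.state()
# collar top height from depth
for v in(268,272,276,280,284): print(v,[zp(f,u,v)[2].round(4) for u in (308,314,318,322,328)])
E
python3 comp.py | sed -n '8,11p;$p'
```

```text
time: 14.0
tool_pos: [0.5485, 0.1758, 0.0262]
tool_rot: [0.0, 0.999, 0.039, 0.001]
contact_force: [-1.8, -6.3, 6.8]
gripper_width: 0.128
time: 14.12
tool_pos: [0.5485, 0.1758, 0.0263]
tool_rot: [0.0, 0.999, 0.039, 0.001]
contact_force: [-1.0, -5.9, 6.8]
gripper_width: 0.131
time: 14.25
tool_pos: [0.5485, 0.1758, 0.0262]
tool_rot: [0.0, 0.999, 0.039, 0.001]
contact_force: [-0.8, -5.3, 7.0]
gripper_width: 0.132
now [0.5485 0.1758 0.0262] yaw 4.5 tilt [ 0.001  -0.0002] F [-0.8 -5.3  7. ] w 0.132 j6 0.1 t 14.25
row d [-0.0007  0.0003  0.0005] a [ 0.0002 -0.001   0.    ] rows 0.0
268 [np.float64(0.0533), np.float64(0.055), np.float64(0.0548), np.float64(0.0547), np.float64(0.0546)]
272 [np.float64(0.055), np.float64(0.0543), np.float64(0.0552), np.float64(0.056), np.float64(0.0544)]
276 [np.float64(0.0628), np.float64(0.0644), np.float64(0.0629), np.float64(0.0637), np.float64(0.0625)]
280 [np.float64(0.0678), np.float64(0.0669), np.float64(0.0679), np.float64(0.0668), np.float64(0.0686)]
284 [np.float64(0.0715), np.float64(0.0709), np.float64(0.0703), np.float64(0.0705), np.float64(0.0701)]
(314, [(-112.9, -107.2), (-106.9, -80.6), (-80.2, -28.4), (-20.7, 12.4)])
(316, [(-112.9, -77.1), (-76.8, -28.4), (-20.7, 12.4)])
(318, [(-111.7, -28.4), (-20.7, 12.4)])
(320, [(-112.9, -77.8), (-77.5, -28.4), (-20.7, -5.1), (-4.7, 12.4)])
[0.54851764 0.17578941 0.02624106] [-1.99173402 -5.84379919  7.16562307]
```

View pics/w14.png

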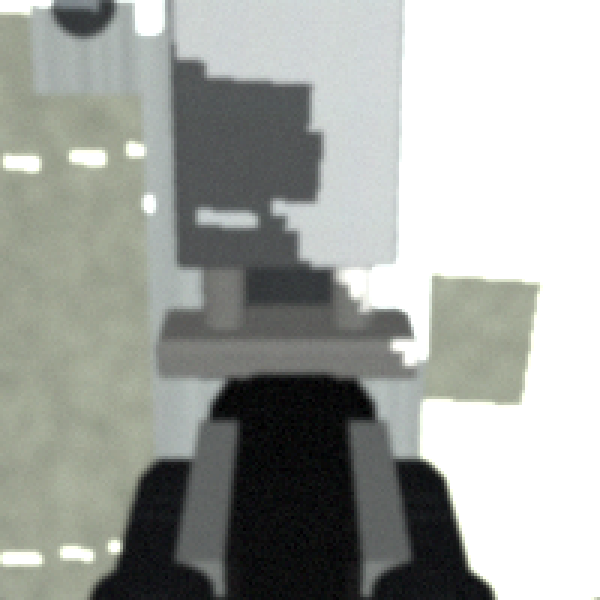

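```bash

python3 -m handwheel '[{"dx":-0.0005,"dy":0,"dz":0.0003,"ax":0,"ay":-0.001,"az":0},{"dx":-0.0007,"dy":0,"dz":0.0005,"ax":0,"ay":-0.001,"az":0},{"dx":-0.0007,"dy":0,"dz":0.0005,"ax":0,"ay":-0.001,"az":0}]' 255
python3 -m handwheel '[{"dx":0,"dy":0,"dz":0,"ax":0,"ay":0,"az":0}]' 255
python3 -c "
from h import *
delta((.5476,.1754,.0257),-85.5)"
```

```text
time: 14.72
tool_pos: [0.5485, 0.1758, 0.0262]
tool_rot: [0.0, 0.999, 0.039, 0.001]
contact_force: [-0.1, -6.2, 7.3]
gripper_width: 0.129
time: 14.85
tool_pos: [0.5485, 0.1758, 0.0262]
tool_rot: [0.0, 0.999, 0.039, 0.001]
contact_force: [-0.5, -6.1, 7.8]
gripper_width: 0.125
now [0.5485 0.1758 0.0262] yaw 4.5 tilt [ 0.0016 -0.    ] F [-0.5 -6.1  7.8] w 0.125 j6 0.1 t 14.85
row d [-0.0009  0.0003  0.0005] a [-1.1000e-03 -1.4000e-03  1.5708e+00] rows 8.4
```

```bash
python3 - <<'E'
from h import *
from plant import manip
f=manip.grab_frame("wrist"); st=manip.state()
for v in range(276,292,2): print(v,[zp(f,u,v)[2].round(4) for u in (290,292,294,296,298,300,336,338,340,342,344,346)])
print("rail top",np.median([zp(f,u,v)[2] for v in range(285,300) for u in (276,278,280)]), np.median([zp(f,u,v)[2] for v in range(285,300) for u in (352,354,356)]))
print("plate top",np.median([zp(f,u,v)[2] for v in range(264,274) for u in range(280,350,5)]))
print(st["contact_force"],st["joint_efforts"],st["ft_torque"])
E
```

```text
276 [np.float64(0.0409), np.float64(0.0398), np.float64(0.0403), np.float64(0.0439), np.float64(0.047), np.float64(0.0486), np.float64(0.0472), np.float64(0.045), np.float64(0.0414), np.float64(0.0407), np.float64(0.0403), np.float64(0.0412)]
278 [np.float64(0.0412), np.float64(0.0404), np.float64(0.0413), np.float64(0.0458), np.float64(0.0486), np.float64(0.0498), np.float64(0.0496), np.float64(0.0482), np.float64(0.0444), np.float64(0.0407), np.float64(0.0409), np.float64(0.0419)]
280 [np.float64(0.0404), np.float64(0.041), np.float64(0.045), np.float64(0.0494), np.float64(0.052), np.float64(0.0528), np.float64(0.0507), np.float64(0.0507), np.float64(0.0473), np.float64(0.0413), np.float64(0.0402), np.float64(0.0414)]
282 [np.float64(0.0406), np.float64(0.0448), np.float64(0.0472), np.float64(0.0517), np.float64(0.0538), np.float64(0.0553), np.float64(0.054), np.float64(0.0531), np.float64(0.0499), np.float64(0.0464), np.float64(0.0417), np.float64(0.041)]
284 [np.float64(0.04), np.float64(0.0471), np.float64(0.0513), np.float64(0.0529), np.float64(0.0561), np.float64(0.0563), np.f
[... 398 characters left out ...]
0508), np.float64(0.0561), np.float64(0.0584), np.float64(0.059), np.float64(0.0607), np.float64(0.059), np.float64(0.059), np.float64(0.0551), np.float64(0.054), np.float64(0.0511), np.float64(0.0401)]
290 [np.float64(0.0642), np.float64(0.0641), np.float64(0.0644), np.float64(0.0648), np.float64(0.064), np.float64(0.0638), np.float64(0.0631), np.float64(0.0648), np.float64(0.0646), np.float64(0.0628), np.float64(0.0637), np.float64(0.0644)]
rail top 0.0406975253573614 0.040780892424505055
plate top 0.05482330699240022
[-0.47961116 -5.75750321  7.18225394] [ 2.86521792e+00 -3.31299412e+01 -2.97415352e+01  1.36515420e+00
 -5.47901597e-01  2.95536433e-03] [-0.88790428  0.16985289 -0.04823373]
```

```bash

python3 -m handwheel '[{"dx":0,"dy":0,"dz":0.0005,"ax":0,"ay":-0.001,"az":0},{"dx":0,"dy":0,"dz":0.001,"ax":0,"ay":-0.001,"az":0},{"dx":0,"dy":0,"dz":0.001,"ax":0,"ay":-0.001,"az":0}]' 255
python3 -m handwheel '[{"dx":0,"dy":0,"dz":0,"ax":0,"ay":0,"az":0}]' 255
python3 -m handwheel '[{"dx":0,"dy":0,"dz":0,"ax":0,"ay":0,"az":0}]' 255
python3 -c "
from h import *
delta((.5476,.1754,.0257),-85.5)"
```

```text
time: 15.28
tool_pos: [0.5485, 0.1758, 0.0253]
tool_rot: [0.0, 0.999, 0.039, 0.0]
contact_force: [-0.4, -5.7, 7.7]
gripper_width: 0.131
time: 15.4
tool_pos: [0.5485, 0.1758, 0.0253]
tool_rot: [0.0, 0.999, 0.039, 0.0]
contact_force: [-1.7, -6.6, 8.4]
gripper_width: 0.127
time: 15.52
tool_pos: [0.5485, 0.1758, 0.0253]
tool_rot: [0.0, 0.999, 0.039, 0.0]
contact_force: [-1.1, -5.8, 8.1]
gripper_width: 0.132
now [0.5485 0.1758 0.0253] yaw 4.5 tilt [ 0.0006 -0.0002] F [-1.1 -5.8  8.1] w 0.132 j6 0.1 t 15.53
row d [-0.0009  0.0003 -0.0004] a [-3.0000e-04 -6.0000e-04  1.5708e+00] rows 8.4
```

```bash

python3 -m handwheel '[{"dx":0,"dy":0,"dz":0,"ax":0,"ay":0,"az":0.12},{"dx":0,"dy":0,"dz":0,"ax":0,"ay":0,"az":0.28},{"dx":0,"dy":0,"dz":0,"ax":0,"ay":0,"az":0.44},{"dx":0,"dy":0,"dz":0,"ax":0,"ay":0,"az":0.6},{"dx":0,"dy":0,"dz":0,"ax":0,"ay":0,"az":0.6}]' 255
python3 -c "
from h import *
delta((.5476,.1758,.0255),-85.5)"
```

```text
time: 16.15
tool_pos: [0.5478, 0.1759, 0.0246]
tool_rot: [0.0, 0.966, -0.258, -0.0]
contact_force: [-2.0, -4.4, 6.5]
gripper_width: 0.129
now [0.5478 0.1759 0.0246] yaw -29.93 tilt [-0.0009  0.0001] F [-2.  -4.4  6.5] w 0.129 j6 0.7 t 16.15
row d [-0.0001  0.0002 -0.0009] a [7.000e-04 6.000e-04 9.699e-01] rows 5.2
```

```bash

python3 -m handwheel '[{"dx":0,"dy":0,"dz":-0.0007,"ax":0,"ay":0,"az":0.16},{"dx":0,"dy":0,"dz":-0.0007,"ax":0,"ay":0,"az":0.32},{"dx":0,"dy":0,"dz":-0.0007,"ax":0,"ay":0,"az":0.48},{"dx":0,"dy":0,"dz":-0.0007,"ax":0,"ay":0,"az":0.64},{"dx":0,"dy":0,"dz":-0.0007,"ax":0,"ay":0,"az":0.8}]' 255
python3 -c "
from h import *
delta((.5476,.1758,.0255),-85.5)"
```

```text
time: 16.77
tool_pos: [0.5474, 0.176, 0.0251]
tool_rot: [0.0, 0.788, -0.616, -0.001]
contact_force: [-2.3, -4.8, 6.0]
gripper_width: 0.129
now [0.5474 0.176  0.0251] yaw -76.01 tilt [-0.0018  0.0001] F [-2.3 -4.8  6. ] w 0.129 j6 1.51 t 16.77
row d [ 0.0002 -0.0002 -0.0004] a [0.0017 0.0004 0.1657] rows 0.9
```

```bash

python3 -m handwheel '[{"dx":0,"dy":0,"dz":0,"ax":0.001,"ay":0,"az":0.1},{"dx":0,"dy":0,"dz":0,"ax":0.001,"ay":0,"az":0.166},{"dx":0,"dy":0,"dz":0,"ax":0.001,"ay":0,"az":0.166}]' 255
python3 - <<'E'
from h import *
from plant import manip
delta((.5476,.1758,.0255),-85.5)
f=manip.grab_frame("wrist"); st=manip.state()
cv2.imwrite("pics/w15.png",np.clip(f["image"].astype(float)*1.8,0,255).astype(np.uint8))
E
```

```text
time: 17.15
tool_pos: [0.5475, 0.1759, 0.0251]
tool_rot: [0.0, 0.736, -0.677, -0.0]
contact_force: [-2.5, -5.8, 6.5]
gripper_width: 0.13
now [0.5475 0.1759 0.0251] yaw -85.25 tilt [-0.0006  0.    ] F [-2.5 -5.8  6.5] w 0.13 j6 1.67 t 17.15
row d [ 0.0001 -0.0001 -0.0004] a [0.0006 0.0001 0.0044] rows 0.0
```

View pics/w15.png

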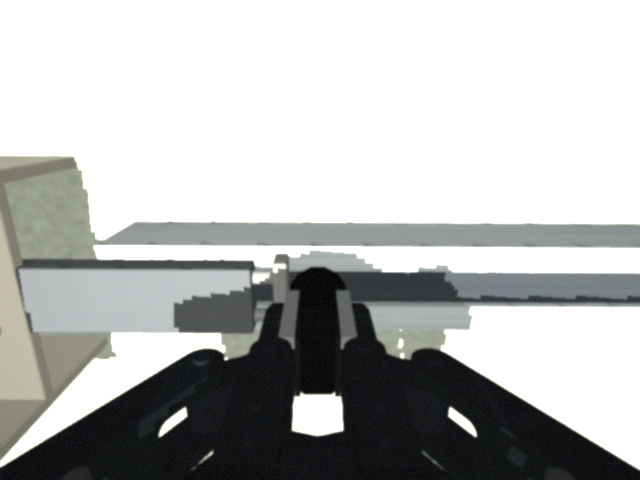

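```bash

python3 -m handwheel '[{"dx":0,"dy":0,"dz":-0.0008,"ax":0,"ay":0,"az":0.0044},{"dx":0,"dy":0,"dz":-0.0015,"ax":0,"ay":0,"az":0.0044},{"dx":0,"dy":0,"dz":-0.0015,"ax":0,"ay":0,"az":0.0044}]' 255
python3 -m handwheel '[{"dx":0,"dy":0,"dz":0,"ax":0,"ay":0,"az":0}]' 255
python3 -c "
from h import *
delta((.5476,.1758,.0269),-85.5)"
```

```text
time: 17.58
tool_pos: [0.5474, 0.1759, 0.0257]
tool_rot: [0.0, 0.734, -0.679, -0.0]
contact_force: [0.1, -5.1, 5.3]
gripper_width: 0.13
time: 17.7
tool_pos: [0.5475, 0.1759, 0.0257]
tool_rot: [-0.0, 0.734, -0.679, -0.0]
contact_force: [-0.4, -4.7, 6.2]
gripper_width: 0.131
now [0.5475 0.1759 0.0257] yaw -85.48 tilt [-0.0003  0.0003] F [-0.4 -4.7  6.2] w 0.131 j6 1.67 t 17.7
row d [ 0.0001 -0.0001 -0.0012] a [0.0003 0.0004 0.0003] rows 0.0
```

```bash

python3 -m handwheel '[{"dx":0,"dy":0,"dz":-0.0008,"ax":0,"ay":0,"az":0},{"dx":0,"dy":0,"dz":-0.0015,"ax":0,"ay":0,"az":0},{"dx":0,"dy":0,"dz":-0.0015,"ax":0,"ay":0,"az":0}]' 255
python3 -m handwheel '[{"dx":0,"dy":0,"dz":0,"ax":0,"ay":0,"az":0}]' 255
python3 -c "
from h import *
delta((.5476,.1758,.0269),-85.5)"
```

```text
time: 18.08
tool_pos: [0.5473, 0.1758, 0.0268]
tool_rot: [-0.0, 0.734, -0.679, -0.0]
contact_force: [2.9, -3.1, 3.3]
gripper_width: 0.131
time: 18.2
tool_pos: [0.5473, 0.1758, 0.0268]
tool_rot: [0.0, 0.734, -0.679, -0.0]
contact_force: [3.0, -2.1, 3.8]
gripper_width: 0.133
now [0.5473 0.1758 0.0268] yaw -85.49 tilt [-0.0004  0.0003] F [ 3.  -2.1  3.8] w 0.133 j6 1.67 t 18.2
row d [ 0.     -0.0003 -0.0001] a [0.0004 0.0003 0.0002] rows 0.0
```

```bash

python3 -m handwheel '[{"dx":0,"dy":0,"dz":0,"ax":0,"ay":0,"az":0},{"dx":0,"dy":0,"dz":0,"ax":0,"ay":0,"az":0},{"dx":0,"dy":0,"dz":0,"ax":0,"ay":0,"az":0},{"dx":0,"dy":0,"dz":0,"ax":0,"ay":0,"az":0}]' 100
python3 -c "
from plant import manip
import cv2
f=manip.grab_frame('wrist');cv2.imwrite('pics/w16.png',f['image'])
from h import *
delta((.5476,.1758,.0269),-85.5)"
```

```text
time: 18.7
tool_pos: [0.5461, 0.1758, 0.0259]
tool_rot: [0.001, 0.734, -0.679, -0.001]
contact_force: [-0.6, -0.8, 0.3]
gripper_width: 0.605
now [0.5463 0.1758 0.0261] yaw -85.48 tilt [-0.0027  0.0001] F [-0.4  0.6 -0.1] w 0.61 j6 1.67 t 18.75
row d [ 0.0001 -0.0013 -0.0008] a [0.0027 0.0003 0.0004] rows 0.0
```

View pics/w16.png

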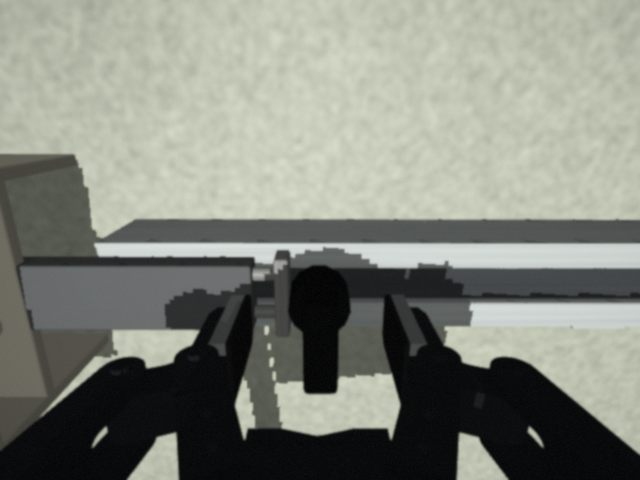

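```bash

python3 -m handwheel '[{"dx":0,"dy":0,"dz":-0.015,"ax":0,"ay":0,"az":0},{"dx":0,"dy":0,"dz":-0.04,"ax":0,"ay":0,"az":0},{"dx":0,"dy":0,"dz":-0.08,"ax":0,"ay":0,"az":0},{"dx":0,"dy":0,"dz":-0.11,"ax":0,"ay":0,"az":0},{"dx":0,"dy":0,"dz":-0.11,"ax":0,"ay":0,"az":0}]' 100
python3 - <<'E'
from plant import manip
from h import *
import pickle
f=manip.grab_frame('wrist');st=manip.state();pickle.dump((f,st),open("w17.pkl","wb"))
cv2.imwrite('pics/w17.png',np.clip(f["image"].astype(float)*1.5,0,255).astype(np.uint8))
Rc=rot(st["tool_rot"]); v,u=np.mgrid[150:400,200:450]
W=np.array([zp(f,a,b) for a,b in zip(u.ravel(),v.ravel())])
m=(W[:,2]>.084)&(W[:,2]<.097); r=cv2.minAreaRect((W[m][:,:2]*1000).astype(np.float32)); print(m.sum(),np.median(W[m][:,2]),r)
delta((.5476,.1758,.14),-85.5)
E
```

```text
time: 19.38
tool_pos: [0.5495, 0.1762, 0.1413]
tool_rot: [-0.003, 0.734, -0.679, 0.002]
contact_force: [0.3, 0.2, -0.3]
gripper_width: 0.607
1051 0.09101320522480266 ((547.0850219726562, 174.73716735839844), (33.76825714111328, 11.857765197753906), 4.336728572845459)
now [0.548  0.1759 0.1387] yaw -85.48 tilt [0.0019 0.0007] F [-0.3 -0.1  0.1] w 0.609 j6 1.67 t 19.43
row d [ 0.0001  0.0004 -0.0013] a [-0.0019  0.0006  0.0003] rows 0.0
```

View pics/w17.png

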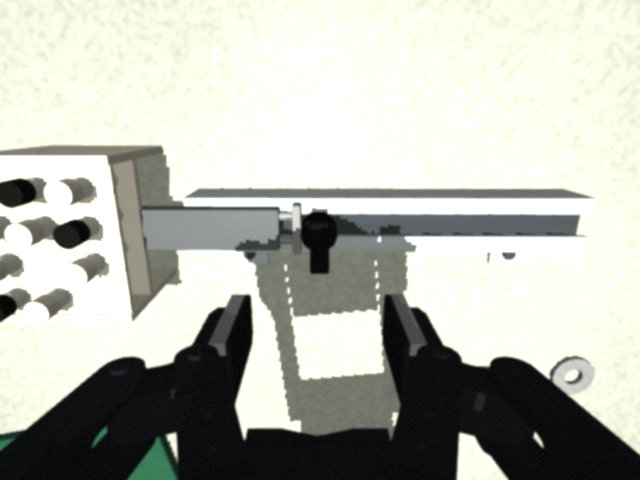

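```bash
python3 - <<'E'
from h import *
import pickle
f,st=pickle.load(open("w17.pkl","rb"))
a=np.radians(94.5); ux=np.array([np.cos(a),np.sin(a),0]); uy=np.array([-np.sin(a),np.cos(a),0])
for r in (212,216,220,240,244,246):
    runs=[];cols=range(150,420); hi=[zp(f,c,r)[2]>.0485 for c in cols]
    c=np.array([c for c,h in zip(cols,hi) if h]); s=[x for x in np.split(c,np.where(np.diff(c)>1)[0]+1) if len(x)>1]
    print(r,[(x[0],x[-1],round(float(onz(f,x[0]-.5,r,.055)@ux)*1000,1),round(float(onz(f,x[-1]+.5,r,.055)@ux)*1000,1)) for x in s])
print("axis s",np.array([.5471,.1747,0])@ux*1000)
im=np.clip(f["image"].astype(float)*1.5,0,255).astype(np.uint8)[180:290,230:400]
cv2.imwrite("pics/w18.png",cv2.resize(im,None,fx=4.5,fy=4.5,interpolation=cv2.INTER_CUBIC))
E
```

```text
212 [(np.int64(150), np.int64(279), 248.9, 158.8), (np.int64(292), np.int64(300), 150.5, 144.3), (np.int64(311), np.int64(327), 137.4, 125.6)]
216 [(np.int64(150), np.int64(300), 249.2, 144.3), (np.int64(309), np.int64(329), 138.8, 124.2)]
220 [(np.int64(150), np.int64(287), 249.6, 153.4), (np.int64(291), np.int64(300), 151.3, 144.3), (np.int64(305), np.int64(333), 141.6, 121.4)]
240 [(np.int64(150), np.int64(300), 251.4, 144.5), (np.int64(302), np.int64(336), 143.8, 119.0)]
244 [(np.int64(150), np.int64(281), 251.8, 158.0), (np.int64(283), np.int64(288), 157.3, 153.1), (np.int64(290), np.int64(300), 152.4, 144.6), (np.int64(304), np.int64(334), 142.4, 120.4)]
246 [(np.int64(150), np.int64(279), 251.9, 159.5), (np.int64(293), np.int64(301), 150.3, 143.9), (np.int64(305), np.int64(332), 141.7, 121.8)]
axis s 131.23648693047352
```

View pics/w18.png

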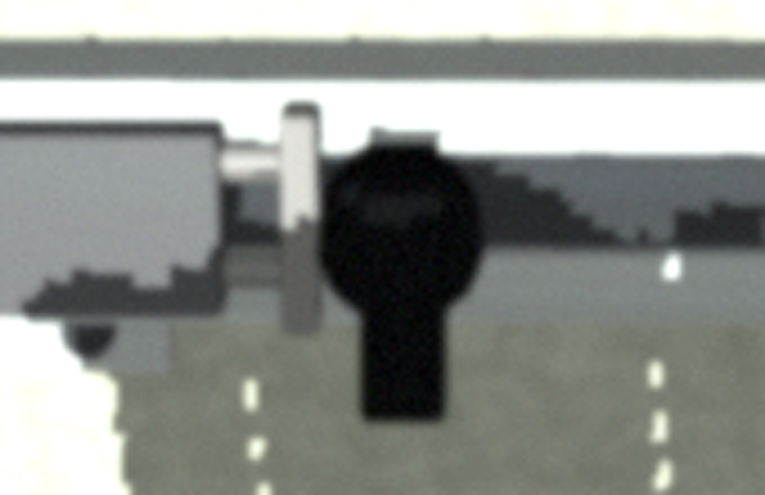

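```bash
python3 - <<'E'
from h import *
import pickle
f,st=pickle.load(open("w17.pkl","rb"))
for v in (206,208,209,210,211,213): print(v,[zp(f,u,v)[2].round(4) for u in range(308,334,3)])
E
python3 -m handwheel '[{"dx":0,"dy":0.05,"dz":-0.05,"ax":0,"ay":0,"az":0},{"dx":0.05,"dy":-0.1,"dz":-0.06,"ax":0,"ay":0,"az":0},{"dx":0.1,"dy":-0.15,"dz":-0.06,"ax":0,"ay":0,"az":0},{"dx":0.15,"dy":-0.18,"dz":-0.06,"ax":0,"ay":0,"az":0},{"dx":0.2,"dy":-0.18,"dz":-0.06,"ax":0,"ay":0,"az":0}]' 100
python3 - <<'E'
from plant import manip
from h import *
for n in("top","side"):
    f=manip.grab_frame(n); cv2.imwrite(f"pics/{n}20.png",f["image"])
delta((.5,0,.2),-85.5)
E
```

```text
206 [np.float64(0.0419), np.float64(0.0405), np.float64(0.0409), np.float64(0.0404), np.float64(0.041), np.float64(0.0411), np.float64(0.0403), np.float64(0.0403), np.float64(0.0396)]
208 [np.float64(0.0397), np.float64(0.0407), np.float64(0.0418), np.float64(0.0415), np.float64(0.0411), np.float64(0.0407), np.float64(0.0406), np.float64(0.0414), np.float64(0.0401)]
209 [np.float64(0.0401), np.float64(0.0401), np.float64(0.0399), np.float64(0.041), np.float64(0.0416), np.float64(0.0402), np.float64(0.0408), np.float64(0.0403), np.float64(0.0386)]
210 [np.float64(0.0401), np.float64(0.0419), np.float64(0.0411), np.float64(0.0406), np.float64(0.0408), np.float64(0.0397), np.float64(0.0407), np.float64(0.041), np.float64(0.0413)]
211 [np.float64(0.0394), np.float64(0.0401), np.float64(0.0404), np.float64(0.0406), np.float64(0.0414), np.float64(0.0423), np.float64(0.0418), np.float64(0.0421), np.float64(0.0397)]
213 [np.float64(0.0414), np.float64(0.0659), np.float64(0.0661), np.float64(0.0674), np.float64(0.067), np.float64(0.0673), np.float64(0.0664), np.float64(0.0406), np.float64(0.0398)]
time: 20.05
tool_pos: [0.7064, 0.0406, 0.1923]
tool_rot: [0.001, 0.735, -0.678, -0.002]
contact_force: [0.2, 0.1, -0.8]
gripper_width: 0.603
now [0.7073 0.0358 0.1916] yaw -85.8 tilt [-0.0047 -0.0017] F [ 0.2 -0.4 -1. ] w 0.611 j6 1.44 t 20.15
row d [ 0.0206  0.2094 -0.0074] a [ 0.0048 -0.0014 -0.0053] rows 3.4
```

View pics/top20.png

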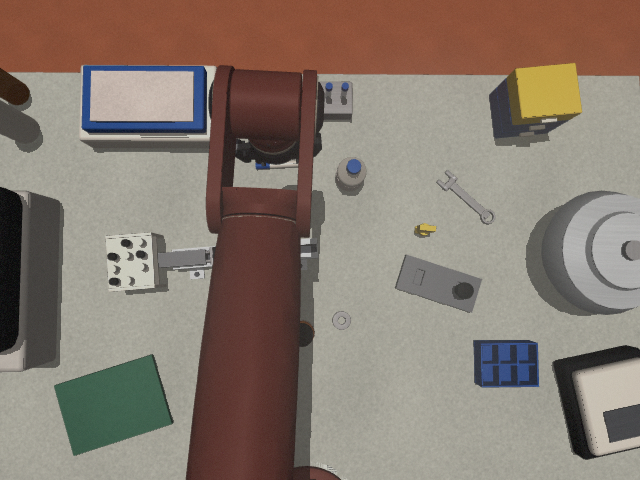

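View pics/side20.png

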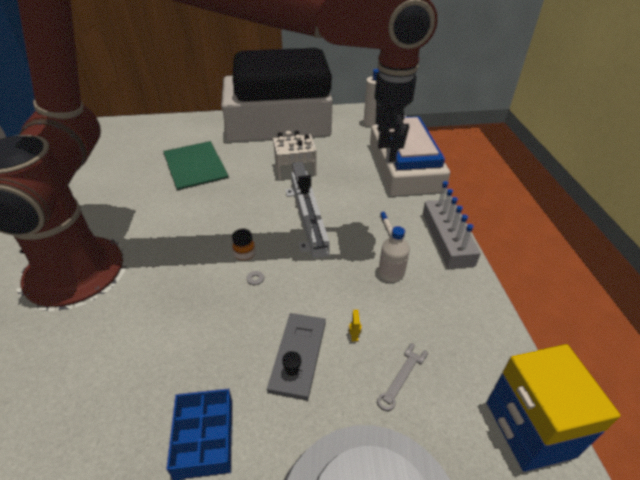

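```bash

python3 -m handwheel '[{"dx":0,"dy":0,"dz":0,"ax":0,"ay":0,"az":0},{"dx":0,"dy":0,"dz":0,"ax":0,"ay":0,"az":0}]' 100
python3 - <<'E'
from plant import manip
from h import *
f=manip.grab_frame("side"); im=f["image"][150:260,260:350]
v,u=np.mgrid[160:215,285:325]
W=np.array([zp(f,a,b) for a,b in zip(u.ravel(),v.ravel())])
m=(W[:,2]>.084)&(W[:,2]<.098)&(abs(W[:,1]-.175)<.03); print(m.sum(),np.median(W[m],0),W[m].max(0))
print(manip.job_done())
E
```

```text
time: 20.4
tool_pos: [0.7047, 0.0422, 0.1935]
tool_rot: [0.001, 0.735, -0.678, -0.001]
contact_force: [0.0, -0.6, 0.3]
gripper_width: 0.612
65 [0.54757301 0.17029453 0.08974541] [0.56515226 0.181825   0.09265409]
the job is handed in; nothing more can be done
None
```

The T-bolt is locked square across the strut's slot and still pressing the buffer. I handed the job in at about 20.5 s, with the arm clear of everything.

I took the bolt from its block and lowered the head lengthwise into the slot, about 83 mm short of the buffer. I slid it until the buffer was in about 5 mm at roughly 5–6 N. Then I pressed the strip down about 7.6 mm by geometry, made the quarter turn, eased up until the lips took the load, and let go.

**Last checks, after release:**
- **Height:** the wing top read 91.0 mm, against 91.5 mm expected with the head caught under the lips.
- **Angle:** the wing lies across the slot, about 0.2° from square.
- **Buffer:** it is in about 4.5 mm of its 10 mm, and the collar is touching it to within a fraction of a millimetre.
- **Other things:** the final pictures show no other object moved, though the arm hid part of the top view. The side view also puts the bolt upright in the slot.

**What failed or disagreed:**
- **First grasp missed:** the fingers closed above the wing, because the true fingertips are about 40 mm behind the reported TCP. I measured this with the wrist camera and allowed for it from then on.
- **Top camera offset:** it disagreed with the arm by 2–3 mm in x, so I trusted the wrist camera for lining up with the slot.
- **Press depth:** force and geometry differed by about 0.5–1 mm while pressing down. Early in the turn the depth reached about 8.3 mm by geometry, near the 8.5 mm hard stop, but the force did not rise; I backed off 0.7 mm and carried on.

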